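# Load a board carrier onto its spring-drawn kinematic base

### The job

Load the circuit-board carrier onto the kinematic base: take it by its bridge handle, bring it over the three balls with its narrow tail over the single ball, and press the pull bar under it down between the two sprung roller jaws. Keep hold of it while the springs draw it home, so that it settles gently on the balls: it must neither slam onto them nor be forced down hard. Let go when it sits fully home in all three vees with the jaws closed over its pull bar, and leave the other things on the bench alone.

Things in the scene. Friction and masses are not known exactly. Their poses are not given: they have to be found in the camera images.
- carrier_handle (a point): Board carrier (loose, 0.36-0.56 kg): T-shaped bare aluminium plate on four black feet, green circuit board on top, bridge handle over it. This point: grip point, middle of the handle bar, above the centre of mass within 4 mm. Bar 14 mm wide (y), 16 high, reaching 57 mm to -x and 71 to +x, a post at each end. x runs along the bar to the narrow tail, z up. Board's parts end 33 mm below it.
- carrier_under (a point): Carrier, centre of the plate's underside, 60 mm straight below carrier_handle, same axes, 20 mm above the soles of the feet. Plate 8 mm thick: wide head 130 mm across (y) from x -60 to +25, narrow tail 72 mm across from x +25 to +80. Under its centre hangs the pull bar: a round-ended steel bar, 4 mm radius, 30 mm long, along x, its axis 14 mm below this point, on a thin stem.
- carrier_tail (a point): Carrier, on the plate's underside 54 mm towards the tail (+x) from carrier_under. Under the plate are three vees, each two parallel steel dowels: one here, two at x -27, y +-42 mm from carrier_under, all pointing at the centre. Near home they guide the carrier onto the balls from up to 4 mm off sideways, if it is free to give way.
- foot_centre (a point): Fixed foot of the kinematic base, its centre at bench level. x points from the pair of balls to the single ball, z up; at home the carrier's axes agree with these and carrier_under is straight above. On the foot (178 x 142 mm) a grey block, 150 x 116 mm, stands on a lift left at any height, not reported: its deck is 30 to 70 mm over the bench, carrier_under at home 57 to 97 mm (27 over the deck).
- foot_single (a point): Point of the foot at bench level under the single ball, 54 mm towards +x from foot_centre: straight below carrier_tail at home. Three fixed oiled steel balls, 12 mm diameter, stand on the deck at x +54, y 0 and x -27, y +-42 mm, centres 20 mm over it. At home springs and weight load each with some 7 N; over 20 N on one bruises it. The feet then hang 7 mm over the deck.
- foot_pair (a point): Point of the foot at bench level midway under the pair of balls, 27 mm towards -x from foot_centre. In the middle of the deck are two sprung jaws with free rollers (5 mm radius, 16 mm long, axes along x, free at y +-5 mm, 20 mm over the deck). The pull bar's head meets them 14 mm above home and pushes them apart; its widest part passes them 5 mm above home, and they close over it.
- foot_lift (a point): Black lift knob on the foot's -y side, 16 mm over the bench; leave it. Behaviour of the jaws: the push needed beyond the carrier's weight rises at once to 8 to 13 N, fades to nothing 5 mm above home, then turns into a pull that grows to some 13 N at home, where the balls stop the carrier. Let go above home, it slams (over 60 mm/s is too fast).
- screwdriver: Bystander: screwdriver, 160 mm long, lying on the bench. Leave it.
- heatsink: Bystander: finned aluminium heat sink, 44 x 44 x 28 mm, beside the carrier's tail. Leave it.
- supply: Bystander: steel power-supply case, 100 x 150 x 52 mm. Leave it.
- spare_board: Bystander: bare circuit board lying flat, 130 x 90 mm. Leave it.
- tape: Bystander: roll of tape lying flat, 90 mm across, 24 mm high. Leave it.
- brush: Bystander: brush, 170 mm long. Leave it.
- screw_tray: Bystander: open grey tray for screws, 90 x 130 x 28 mm. Leave it.

How it is judged:
On the way, in this order (a step that is already met when the one before it is completed fails the run):
1. the carrier is lifted off the bench (height (world z) of carrier_under above 0.06 m), for 0.1 s.
2. the carrier is home on the three balls (horizontal distance between carrier_under and foot_centre below 0.002 m and horizontal distance between carrier_tail and foot_single below 0.003 m and angle between carrier_under's own z axis and vertical below 0.02 rad and contact force between carrier and locators_c0 above 3.5 N and contact force between carrier and locators_c1 above 3.5 N and contact force between carrier and locators_c2 above 3.5 N), for 0.2 s.
At the end, for the whole second after the job is handed in: The carrier is home, at rest and let go: centred on the base within 2 mm, its tail over the single ball within 3 mm, level within 0.02 rad, and drawn onto all three balls by the springs (over 3.5 N on each, more than its weight gives) (all of step 2 and linear speed of carrier below 0.01 m/s and angular speed of carrier below 0.1 rad/s); the robot touches nothing.
It fails at once if the carrier is forced onto the locating balls (over 20 N on one of them) (contact force between carrier and locators_c0 above 20 N or contact force between carrier and locators_c1 above 20 N or contact force between carrier and locators_c2 above 20 N).
It fails at once if the springs slam the carrier down (over 0.06 m/s while it is in contact with the base) (contact force between carrier and base above 0.5 N and linear speed of carrier above 0.06 m/s).
It fails at once if the carrier is tipped more than 35 degrees (angle between carrier_under's own z axis and vertical above 0.61 rad).
It fails at once if one of the other things on the bench is pushed more than 3 cm (distance of any of screwdriver, heatsink, supply, spare_board, tape, brush, screw_tray from where it was at the start of the episode above 0.03 m).
It also fails if it takes over 53 s, if anything falls off the work surface, if the arm or the gripper's body presses on something with over 40 N, if the wrist force passes 120 N, or if a joint passes its speed limit or range.

### The arm

A 7-joint arm with a two-finger parallel gripper is mounted at the origin on the work surface. World frame = base frame: x ahead of the robot, y to its left, z up, the work surface at z = 0. Lengths are in m, angles in rad, forces in N, time in s.
With the tool pointing down it reaches from about 0.425 to 0.875 m from the base axis. Payload 4.7 kg.
Tool frame: the origin (TCP) lies midway between the tips of the shut fingers; the grasp point (between the pads) lies 19 mm behind it (ctrl.grip_depth is the distance from the TCP to the grasp point, in m); z points along the fingers, y is the direction in which the jaws open and shut (so a half turn about z gives the same grasp; the last joint's range is limited). The gripper opens to 87 mm and grips with 3 to 60 N. Pads are 19 mm wide; open, the fingers measure 117 mm over their backs; the gripper's body (75 mm by 190 mm) begins 51 mm behind the grasp point.
Start: joints at [1.18, 0.321, -0.07, 1.45, 0.023, 1.371, -0.057], TCP at [0.256, -0.597, 0.223] pointing down, gripper open.
Joint ranges: [-2.86, 2.86], [-0.3, 2.09], [-1.38, 1.24], [0.06, 2.45], [-1.56, 4.7], [0.09, 2.05], [-2.69, 2.69]. Speed limits (rad/s): [2.57, 2.57, 3.14, 3.14, 3.14, 3.14, 3.14].

### API

Orientations are given as a rotation vector (axis times angle).
In Python, from bench import ctrl gives the robot as it stands. The module is installed in compiled form; this text tells all that it offers.
- The arm moves only by the shell command python3 -m inch 'ROWS' [FORCE]. ROWS is JSON, a list of rows, each a list of 5 numbers: the opening, from -1 (shut) to 1 (fully open), so that 0 is half open, then the shift along the tool's x, y, z in mm, then the turn about the tool's z in rad. In form: [[fingers, tx, ty, tz, twist], ...]. A call has 1 to 5 rows; each row shifts and turns the pose as measured when the row begins, along the tool's axes as they then stand; what a row does not reach is not made up. A row lasts 1/8 s, in which the tool goes at most 62.5 mm and 10.7 degrees, less where a joint would pass 70% of its speed; a pose out of reach is approached as far as the arm can. A call is refused whole if a number of a shift passes 62.5 or a number of a turn 0.188, either way. A call with a gripper value outside its range is refused whole. The fingers move at their own pace and stop on an object; FORCE is the grip in N (left out, the last holds). Time passes only in rows, so rows that do not move let the fingers close. It gives the time, the measured TCP pose, the force and the opening at its end, in the units of the state.
- ctrl.get_state(): the state, without advancing time (a new reading comes with each control period).
- ctrl.get_image(name): name is "scene" or "top" or "wrist"; returns a dict with "color" (400x640x3 uint8, red, green, blue), "range_z" (400x640 float32, m along the optical axis (not along the pixel's ray), 0 where there is no reading), "K" (3x3 intrinsics, pixels), "R" (3x3) and "t" (3): a world point X has camera coordinates R X + t. Camera axes: x right, y down, z forward; pixel columns grow to the right and rows downward; lengths in m; the calibration is good to about 2 mm. A picture is of the moment at which its call begins.
- ctrl.close_job(): hands the job in, once; it reports no verdict.
The state is a dict: "time": time; "joint_positions": joint angles; "qd": joint speeds; "joint_torque": joint torques, N m; "position": TCP position; "tool_rot": TCP orientation; "ft_force": force on the tool from outside, world axes, zero at the start; "torque": the same for the moment, N m; "grip_width": opening from 0.0 (shut) to 1.0 (fully open).
Only numpy, scipy, OpenCV 4.12 (cv2) and the standard library are available. Lean on these libraries where they do the work, as an engineer would, in place of code of your own. Each camera call takes 0.05 s, during which the arm holds its last target. There are 200 camera calls.

## Working session

There is one attempt and no reset: what is moved stays moved. The work goes in short steps, Python scripts to look and compute and a shell command to move; the robot and the scene stay as the last step left them, time stands still between calls to the robot, and variables do not carry over. Pictures are saved under pics/ and viewed, about 8 in all and at most 12, crops included, and the job is handed in when it is done.

```bash
mkdir -p pics
cat > h.py <<'E'
import numpy as np, cv2
from bench import ctrl
from scipy.spatial.transform import Rotation as Rn
def grab(n,tag):
    i=ctrl.get_image(n); np.savez(f'{tag}.npz',**i)
    cv2.imwrite(f'pics/{tag}.png',i['color'][:,:,::-1]); return i
def cloud(i):
    z=i['range_z']; v,u=np.indices(z.shape); K=i['K']
    p=np.stack([(u-K[0,2])/K[0,0]*z,(v-K[1,2])/K[1,1]*z,z],-1)
    w=(p-i['t'])@i['R']; w[z==0]=np.nan; return w
def onplane(i,u,v,h):
    d=i['R'].T@np.linalg.inv(i['K'])@np.array([u,v,1.]); c=-i['R'].T@i['t']
    return c+d*(h-c[2])/d[2]
E
python3 - <<'E'
from h import *
a=grab('top','top0');b=grab('scene','scene0')
s=ctrl.get_state();print(s)
print('top cam',-a['R'].T@a['t'],a['K'][0,0]); print('scene cam',-b['R'].T@b['t'])
E
```

```text
{'time': 0.1, 'joint_positions': array([ 1.18010059,  0.3217933 , -0.07009375,  1.45155117,  0.02263207,
        1.37076323, -0.05689681]), 'qd': array([-0.00023826, -0.00263353, -0.00046477, -0.00242423, -0.00051304,
        0.00084262, -0.00116187]), 'joint_torque': array([-4.90617731e-04, -4.92573130e+01, -4.05928306e-01, -3.13401747e+01,
       -6.41735760e-02,  3.94585077e-02,  9.04508101e-05]), 'position': array([ 0.25575069, -0.59704633,  0.22154301]), 'tool_rot': array([-3.07581910e+00, -6.31255298e-01,  7.27198103e-04]), 'ft_force': array([ 0.40401485, -0.64107095, -0.41584569]), 'torque': array([-0.02878058, -0.03809417,  0.015007  ]), 'grip_width': 0.9991654998169869}
top cam [0.43163737 0.00572484 1.15445369] 375.06147712424877
scene cam [1.15673794 0.15263518 1.01563832]
```

View pics/top0.png

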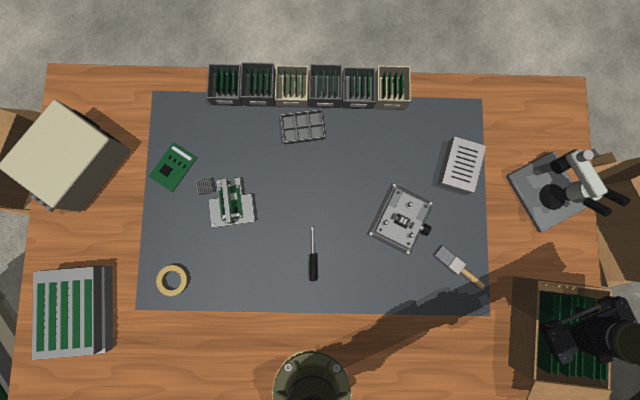

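View pics/scene0.png

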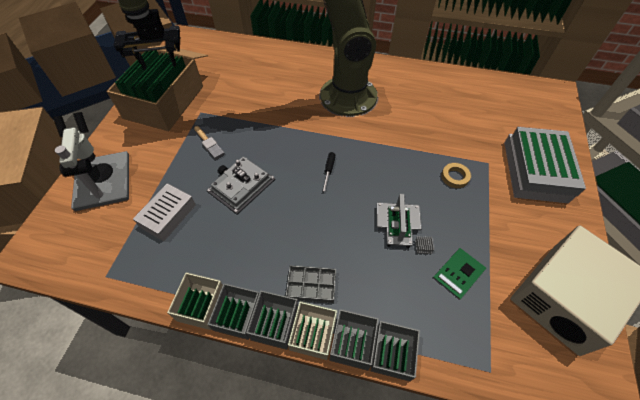

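The top view shows the carrier near pixel (231,203), with its tail pointing up in the image and the heat sink at (206,186). The base is near (403,218), with its knob at (427,230). The scene view agrees, with the carrier at (400,222) and the base at (241,185).

Run:
```python
from h import *
for n in('top0','scene0'):
    i=dict(np.load(n+'.npz'));w=cloud(i)
    if n=='top0':
        print('carrier',w[203,231],'base',w[218,403],'bench',w[250,250])
        c0=w[203,231,:2].copy();b0=w[218,403,:2].copy()
    P=w.reshape(-1,3);P=P[~np.isnan(P[:,0])]
    q=P[np.linalg.norm(P[:,:2]-c0,axis=1)<.1]
    print(n,'carrier z hist',np.histogram(q[:,2],np.arange(-.005,.12,.005)))
    bar=q[(q[:,2]>.068)]
    r=cv2.minAreaRect((bar[:,:2]*1000).astype(np.float32));print('bar',len(bar),r,bar.mean(0))
    q=P[np.linalg.norm(P[:,:2]-b0,axis=1)<.13]
    print(n,'base hist',np.histogram(q[:,2],np.arange(-.005,.12,.005))[0])
i=dict(np.load('top0.npz'))['color'][:,:,::-1]
A=cv2.resize(i[160:240,190:270],(400,400),interpolation=cv2.INTER_CUBIC)
B=cv2.resize(i[178:258,362:442],(400,400),interpolation=cv2.INTER_CUBIC)
cv2.imwrite('pics/crop.png',np.hstack([A,B]))
```

```text
carrier [0.53948039 0.25306374 0.03477983] base [ 0.50371851 -0.25630635  0.06007307] bench [ 0.40067954  0.19670535 -0.00357298]
top0 carrier z hist (array([795, 716,  26,  13,  22, 183, 686, 389, 106,  80,  12,   0,   6,
         1,   3,  13,  14,  57, 164,  12,   0,   0,   0,   0]), array([-0.005,  0.   ,  0.005,  0.01 ,  0.015,  0.02 ,  0.025,  0.03 ,
        0.035,  0.04 ,  0.045,  0.05 ,  0.055,  0.06 ,  0.065,  0.07 ,
        0.075,  0.08 ,  0.085,  0.09 ,  0.095,  0.1  ,  0.105,  0.11 ,
        0.115]))
bar 261 ((543.2352294921875, 257.5237731933594), (127.64742279052734, 15.313446998596191), 8.38337516784668) [0.54227894 0.25638229 0.08541793]
top0 base hist [1616 1205  356  163  120   31   60  319 1158  246   29   53   85   40
    2    0    0    0    0    0    0    0    0    0]
scene0 carrier z hist (array([757, 512,  13,  16,  23, 154, 671, 323,  97,  75,  10,   9,   4,
        10,   3,  13,  16,  53, 146,   5,   0,   0,   0,   0]), array([-0.005,  0.   ,  0.005,  0.01 ,  0.015,  0.02 ,  0.025,  0.03 ,
        0.035,  0.04 ,  0.045,  0.05 ,  0.055,  0.06 ,  0.065,  0.07 ,
        0.075,  0.08 ,  0.085,  0.09 ,  0.095,  0.1  ,  0.105,  0.11 ,
        0.115]))
bar 234 ((546.5100708007812, 256.6457214355469), (127.73677062988281, 14.821673393249512), 9.121826171875) [0.55236174 0.25657224 0.08482901]
scene0 base hist [1066  833  228  162  103   66   78  199  814  188   43   48   61   40
    1    0    0    0    0    0    0    0    0    0]
```

View pics/crop.png

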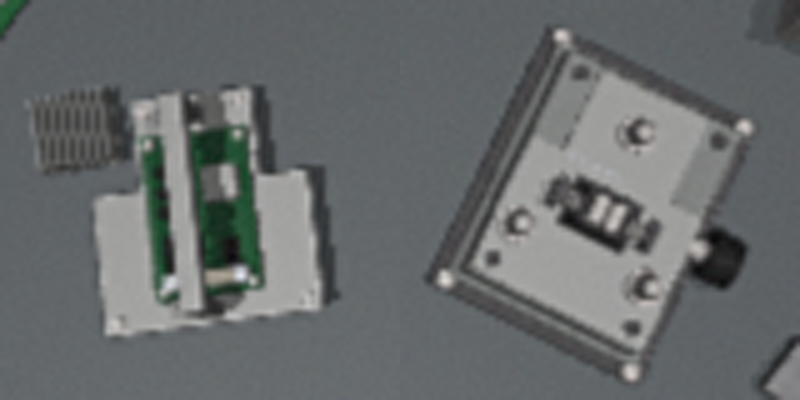

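Carrier bar: yaw about +8.5° and top at about 0.088 m, which matches the text (80+8 mm). The base balls are at top-image pixels (409.4,204.2), (386,222.4) and (411.8,235.6), so its yaw is about -23°. Next I go over the base with the wrist camera.

```bash
cat >> h.py <<'E'
def to(p,yaw=None):
    s=ctrl.get_state(); R=Rn.from_rotvec(s['tool_rot']).as_matrix()
    y=np.arctan2(R[1,0],R[0,0])
    print('t',round(s['time'],2),'pos',s['position'].round(4),'yaw',np.degrees(y).round(2),'tilt',np.degrees(np.arccos(-R[2,2])).round(2),'F',s['ft_force'].round(2),'M',s['torque'].round(2),'w',round(s['grip_width'],3))
    if p is not None: print('tool shift mm',(R.T@(np.array(p)-s['position'])*1000).round(1))
    if yaw is not None: print('twist',round(-(np.radians(yaw)-y),4))
E
python3 - <<'E'
from h import *
i=dict(np.load('top0.npz'));h=.063
L=[onplane(i,u,v,h) for u,v in((409.4,204.2),(386,222.4),(411.8,235.6))]
print(np.array(L)); print([np.linalg.norm(L[a]-L[b]) for a,b in((0,1),(0,2),(1,2))],'want .0913 .0913 .084'); print('mean',np.mean(L,0))
c=ctrl.get_image('wrist');R=Rn.from_rotvec(ctrl.get_state()['tool_rot']).as_matrix()
p=ctrl.get_state()['position'];print('cam in tool',R.T@(-c['R'].T@c['t']-p),'axis in tool',R.T@c['R'][2],c['K'][0,0])
to(np.r_[np.mean(L,0)[:2],.26],8.5)
E
```

```text
[[ 0.54437858 -0.27478908  0.063     ]
 [ 0.48968003 -0.20585816  0.063     ]
 [ 0.45300513 -0.28074095  0.063     ]]
[np.float64(0.08799660750167417), np.float64(0.09156709014762374), np.float64(0.0833815429728173)] want .0913 .0913 .084
mean [ 0.49568792 -0.25379606  0.063     ]
cam in tool [ 0.07117619  0.00035337 -0.16139182] axis in tool [-0.25958175  0.00138199  0.96572015] 277.1389741464609
t 0.15 pos [ 0.2558 -0.5971  0.2217] yaw 23.19 tilt 0.08 F [-0.28  0.35  0.76] M [ 0.09 -0.02  0.01] w 1.0
tool shift mm [ 355.7 -221.1  -38. ]
twist 0.2564
```

```bash
python3 -m inch '[[1,50,-31,-5,0],[1,50,-31,-5,0],[1,50,-31,-5,0],[1,50,-31,-5,0],[1,50,-31,-5,0]]'; python3 -m inch '[[1,50,-31,-6,0],[1,50,-31,-6,0],[1,0,0,0,0]]'
python3 - <<'E'
from h import *
w=grab('wrist','wb'); to([.4957,-.2538,.26],8.5)
E
```

```text
time: 0.78
position: [0.4245, -0.3544, 0.244]
tool_rot: [-3.078, -0.612, 0.007]
ft_force: [1.3, -1.0, 0.6]
grip_width: 0.999
time: 1.15
position: [0.498, -0.2491, 0.2566]
tool_rot: [-3.074, -0.627, 0.003]
ft_force: [-0.5, 0.1, 0.1]
grip_width: 1.001
t 1.2 pos [ 0.4961 -0.2523  0.2561] yaw 22.8 tilt 0.3 F [ 0.13 -0.66 -1.5 ] M [-0.01 -0.    0.01] w 0.997
tool shift mm [-1.   1.2 -3.9]
twist 0.2495
```

View pics/wb.png

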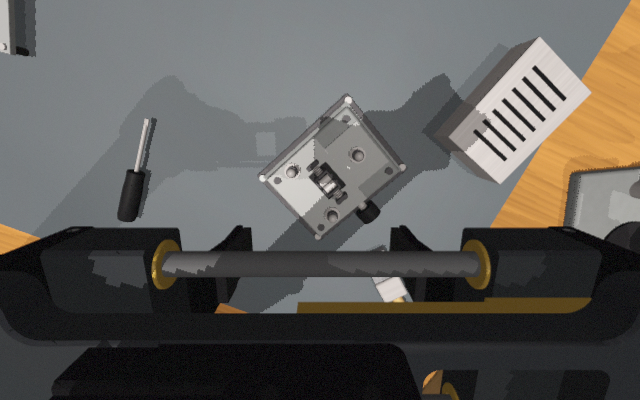

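The wrist view shows the base: single ball at about (358,155), pair at (292,171) and (332,215), jaws at (326,178). All three balls are clear of the gripper.

```bash
cat > base.py <<'E'
from h import *
def base(tag,c0=(.4957,-.2538)):
    i=dict(np.load(tag+'.npz'));w=cloud(i);P=w.reshape(-1,3)
    P=P[~np.isnan(P[:,0])]; d=np.linalg.norm(P[:,:2]-c0,axis=1)
    Q=P[d<.11]; h=np.histogram(Q[:,2],np.arange(.025,.08,.001)); z=h[1][h[0].argmax()]+.0005
    B=P[(P[:,2]<.003)&(P[:,2]>-.01)&(d<.3)]
    D=Q[abs(Q[:,2]-z)<.003]; deck=np.median(D[:,2])
    r=cv2.minAreaRect((D[:,:2]*1000).astype(np.float32))
    print(tag,'bench',np.median(B[:,2]),'deck',deck,'rect',r)
    H=P[(d<.085)&(P[:,2]>deck+.015)&(P[:,2]<deck+.032)]
    n,l,s,_=cv2.connectedComponentsWithStats(((lambda m:(m))(((w[:,:,2]>deck+.012)&(w[:,:,2]<deck+.032)&(np.linalg.norm(w[:,:,:2]-np.array(c0),axis=2)<.075)).astype(np.uint8))))[:4]
    for k in range(1,n):
        if s[k,4]>5:
            q=w[l==k]; print(s[k,4],q.mean(0).round(4),'max z',q[:,2].max().round(4),'px',s[k,:4])
E
python3 -c "
from base import *
base('wb');base('top0');base('scene0')"
```

```text
wb bench -0.00014948356216416993 deck 0.038149237378364745 rect ((507.8656005859375, -262.1975402832031), (113.4544906616211, 147.5936737060547), 64.41154479980469)
103 [ 0.5478 -0.2803  0.0574] max z 0.0631 px [353 150  11  12]
578 [ 0.4992 -0.2577  0.0575] max z 0.0631 px [306 160  42  45]
93 [ 0.4935 -0.2088  0.0574] max z 0.0638 px [286 167  11  11]
91 [ 0.4577 -0.2832  0.0572] max z 0.0642 px [327 212  11  11]
top0 bench -0.0007335743534402656 deck 0.03750028582533142 rect ((500.9981689453125, -271.1626281738281), (141.050537109375, 147.85400390625), 64.42362213134766)
19 [ 0.5459 -0.2784  0.057 ] max z 0.0622 px [408 202   5   5]
124 [ 0.498  -0.2547  0.0571] max z 0.0653 px [392 213  22  15]
20 [ 0.4913 -0.2056  0.0565] max z 0.0653 px [383 220   6   5]
21 [ 0.4548 -0.2802  0.0563] max z 0.0631 px [409 233   5   5]
scene0 bench -0.0005527051556219666 deck 0.03757155523431785 rect ((511.33447265625, -261.22467041015625), (116.08626556396484, 148.3267822265625), 64.63087463378906)
16 [ 0.4603 -0.2818  0.0557] max z 0.0623 px [236 160   4   5]
105 [ 0.5028 -0.2549  0.057 ] max z 0.0652 px [232 167  18  14]
18 [ 0.4971 -0.2065  0.0563] max z 0.0635 px [254 173   5   5]
19 [ 0.5517 -0.2798  0.0565] max z 0.0621 px [226 182   5   5]
```

Base centre is about (0.500,-0.257) with yaw -25.5°. The deck is at 0.038, the balls top out at 0.064 and the pair spacing is 82.7 mm, all consistent with the text. Now to the carrier.

```bash
python3 -m inch '[[1,0,0,0,0.125],[1,0,0,0,0.125],[1,0,0,0,0]]'; python3 -c "
from h import *
to([.538,.256,.26],8.5)"
```

```text
time: 1.58
position: [0.4931, -0.2564, 0.2547]
tool_rot: [-3.132, -0.213, 0.012]
ft_force: [0.7, 0.1, 0.1]
grip_width: 1.002
t 1.57 pos [ 0.4931 -0.2564  0.2547] yaw 7.79 tilt 0.47 F [0.72 0.11 0.14] M [-0.    0.02  0.03] w 1.002
tool shift mm [ 113.9 -501.6   -4.8]
twist -0.0124
```

```bash
python3 -m inch '[[1,12.6,-55.5,0,0],[1,12.6,-55.5,0,0],[1,12.6,-55.5,0,0],[1,12.6,-55.5,0,0],[1,12.6,-55.5,0,0]]'; python3 -m inch '[[1,12.6,-55.5,0,0],[1,12.6,-55.5,0,0],[1,12.6,-55.5,0,0],[1,12.6,-55.5,0,0],[1,0,0,0,0]]'
python3 - <<'E'
from h import *
i=grab('wrist','wc'); to([.538,.256,.2],8.5)
w=cloud(i);P=w.reshape(-1,3);P=P[~np.isnan(P[:,0])]
q=P[(np.linalg.norm(P[:,:2]-[.538,.256],axis=1)<.09)&(P[:,2]>.078)&(P[:,2]<.1)]
z=np.median(q[:,2]);q=q[abs(q[:,2]-z)<.004];print('top',z,len(q),cv2.minAreaRect((q[:,:2]*1000).astype(np.float32)))
E
```

```text
time: 2.2
position: [0.5171, 0.0219, 0.2532]
tool_rot: [3.135, 0.199, -0.015]
ft_force: [1.0, -0.1, -0.6]
grip_width: 0.999
time: 2.82
position: [0.5388, 0.2545, 0.2518]
tool_rot: [3.134, 0.216, -0.015]
ft_force: [0.2, -0.7, 0.3]
grip_width: 0.998
t 2.88 pos [0.5399 0.2511 0.2517] yaw 7.62 tilt 0.55 F [ 0.3  -0.69  0.04] M [ 0.02 -0.04  0.03] w 1.004
tool shift mm [-0.7 -5.3 51.6]
twist -0.0154
top 0.08714481620718409 1215 ((544.3154296875, 256.20849609375), (126.97521209716797, 13.99665641784668), 8.987720489501953)
```

View pics/wc.png

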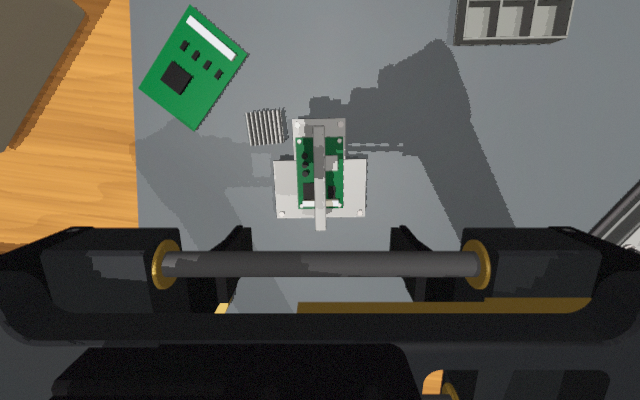

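The wrist view shows the bar from about (319,127) to (320,228), tail up, heat sink at the left. The bar measures 127x14 mm with yaw 9.0° and top 0.087, so the grip point is (0.5374,0.2551) at z 0.079.

```bash
python3 -m inch '[[1,-2,-4.5,40,-0.022],[1,0,0,40,0],[1,0,0,0,0]]'; python3 -c "
from h import *
to([.5374,.2551,.0605],9.0)"
```

```text
time: 3.25
position: [0.5396, 0.2473, 0.1699]
tool_rot: [3.125, 0.236, -0.012]
ft_force: [0.1, 0.5, -0.5]
grip_width: 0.999
t 3.25 pos [0.5396 0.2473 0.1699] yaw 8.64 tilt 0.61 F [ 0.11  0.5  -0.47] M [ 0.05 -0.   -0.02] w 0.999
tool shift mm [-1.000e-01 -8.800e+00  1.093e+02]
twist -0.0063
```

```bash
python3 -m inch '[[1,0,-8,5,-0.006],[1,0,0,0,0]]'; python3 -c "
from h import *
to([.5374,.2551,.0605],9.0); print(Rn.from_rotvec(ctrl.get_state()['tool_rot']).as_matrix().round(4))"
```

```text
time: 3.5
position: [0.5405, 0.2541, 0.1674]
tool_rot: [3.125, 0.242, -0.006]
ft_force: [0.2, -0.4, 0.4]
grip_width: 0.996
t 3.5 pos [0.5405 0.2541 0.1674] yaw 8.85 tilt 0.47 F [ 0.17 -0.39  0.41] M [0.08 0.04 0.04] w 0.996
tool shift mm [ -2.4  -2.2 106.9]
twist -0.0026
[[ 0.9881  0.1539 -0.0034]
 [ 0.1539 -0.9881 -0.0075]
 [-0.0045  0.0069 -1.    ]]
```

```bash
python3 -m inch '[[1,-1,-1,30,0],[1,-1,-1,30,0],[1,0,0,20,0],[1,0,0,0,0]]'; python3 -c "
from h import *
to([.5374,.2551,.0605],9.0)"
```

```text
time: 4.0
position: [0.5427, 0.2565, 0.0915]
tool_rot: [3.127, 0.241, 0.01]
ft_force: [0.6, -0.2, -0.5]
grip_width: 0.998
t 4.0 pos [0.5427 0.2565 0.0915] yaw 8.82 tilt 0.48 F [ 0.61 -0.23 -0.5 ] M [ 0.02 -0.01  0.01] w 0.998
tool shift mm [-5.6  0.4 31. ]
twist -0.0031
```

```bash
python3 -m inch '[[1,-3.5,0,15,0],[1,-3.5,0,15,0],[1,0,0,0,0]]'; python3 -c "
from h import *
to([.5374,.2551,.0605],9.0)"
```

```text
time: 4.38
position: [0.537, 0.2559, 0.0617]
tool_rot: [3.128, 0.241, 0.015]
ft_force: [-0.8, 0.3, 0.5]
grip_width: 0.998
t 4.38 pos [0.537  0.2559 0.0617] yaw 8.81 tilt 0.61 F [-0.76  0.32  0.45] M [0.03 0.03 0.01] w 0.998
tool shift mm [0.3 0.8 1.2]
twist -0.0033
```

```bash
python3 -m inch '[[-1,0,0,1,0],[-1,0,0,0,0],[-1,0,0,0,0],[-1,0,0,0,0],[-1,0,0,0,0]]' 35; python3 -m inch '[[-1,0,0,-10,0],[-1,0,0,-15,0],[-1,0,0,-20,0],[-1,0,0,0,0]]'; python3 -c "
from h import *
to([.5374,.2551,.21],9.0)"
```

```text
time: 5.0
position: [0.5381, 0.2565, 0.0621]
tool_rot: [3.129, 0.241, 0.019]
ft_force: [0.4, -0.3, 0.0]
grip_width: 0.517
time: 5.5
position: [0.5383, 0.2573, 0.1117]
tool_rot: [3.129, 0.241, 0.023]
ft_force: [0.5, 0.7, 0.0]
grip_width: 0.064
t 5.5 pos [0.5383 0.2573 0.1117] yaw 8.83 tilt 0.86 F [0.53 0.73 0.02] M [ 0.03 -0.02 -0.  ] w 0.064
tool shift mm [  0.2   2.4 -98.3]
twist -0.003
```

The fingers close slowly: they were still at 0.52 when I lifted, so they shut above the bar. I'll reopen and re-measure.

```bash
python3 -m inch '[[1,0,0,-40,0],[1,0,0,-40,0],[1,0,0,0,0],[1,0,0,0,0],[1,0,0,0,0]]'; python3 -m inch '[[1,0,0,0,0],[1,0,0,0,0],[1,0,0,0,0],[1,0,0,0,0]]'
cat > bar.py <<'E'
from h import *
def bar(tag,c,lo,hi,cam='wrist'):
    i=grab(cam,tag);w=cloud(i);P=w.reshape(-1,3);P=P[~np.isnan(P[:,0])]
    q=P[(np.linalg.norm(P[:,:2]-c,axis=1)<.08)&(P[:,2]>lo)&(P[:,2]<hi)]
    z=np.median(q[:,2]);q=q[abs(q[:,2]-z)<.004]
    r=cv2.minAreaRect((q[:,:2]*1000).astype(np.float32))
    print('top',z,len(q),r); return r
E
python3 - <<'E'
from bar import *
bar('wd',[.538,.256],.078,.1); to([.5374,.2551,.0605],9.0)
E
```

```text
time: 6.12
position: [0.5358, 0.2562, 0.1921]
tool_rot: [3.128, 0.241, 0.019]
ft_force: [-0.6, -0.2, -0.7]
grip_width: 0.549
time: 6.62
position: [0.5347, 0.2555, 0.1895]
tool_rot: [3.127, 0.241, 0.012]
ft_force: [-0.9, -0.4, 0.8]
grip_width: 0.968
top 0.08716232526590151 1816 ((544.4962158203125, 256.36968994140625), (126.72022247314453, 14.027849197387695), 9.167912483215332)
t 6.67 pos [0.5346 0.2555 0.1895] yaw 8.81 tilt 0.53 F [ 0.64 -0.07 -0.7 ] M [ 0.01  0.08 -0.03] w 0.982
tool shift mm [  1.8   0.  129. ]
twist -0.0033
```

Carrier not disturbed: same bar pose to 0.2 mm. I'll descend with the fingers part-closed and wait for the full grip this time.

```bash
python3 -m inch '[[-0.2,0.5,0,40,-0.005],[-0.2,0,0,40,0],[-0.2,0,0,25,0],[-0.2,0,0,0,0]]'; python3 -c "
from h import *
to([.5375,.2553,.0605],9.1)"
```

```text
time: 7.18
position: [0.5375, 0.2554, 0.0831]
tool_rot: [3.127, 0.248, 0.017]
ft_force: [-1.1, 0.0, 0.4]
grip_width: 0.629
t 7.17 pos [0.5375 0.2554 0.0831] yaw 9.08 tilt 0.67 F [-1.07  0.02  0.39] M [ 0.02  0.09 -0.07] w 0.629
tool shift mm [-0.2 -0.  22.6]
twist -0.0004
```

```bash
python3 -m inch '[[-0.2,-0.5,0,13,0],[-0.2,-0.5,0,10,0],[-1,0,0,0,0],[-1,0,0,0,0],[-1,0,0,0,0]]' 35; python3 -m inch '[[-1,0,0,0,0],[-1,0,0,0,0],[-1,0,0,0,0]]'; python3 -c "
from h import *
to([.5375,.2553,.0605],9.1)"
```

```text
time: 7.8
position: [0.539, 0.2563, 0.0624]
tool_rot: [3.128, 0.248, 0.026]
ft_force: [0.2, -0.7, -3.2]
grip_width: 0.157
time: 8.18
position: [0.539, 0.256, 0.0622]
tool_rot: [3.128, 0.247, 0.025]
ft_force: [-0.3, 0.2, -1.5]
grip_width: 0.159
t 8.18 pos [0.539  0.256  0.0622] yaw 9.04 tilt 0.95 F [-0.28  0.24 -1.48] M [0.08 0.03 0.03] w 0.159
tool shift mm [-1.6  0.4  1.7]
twist -0.001
```

Width 0.159 × 87 = 13.8 mm, so the bar is gripped. Lifting, then I'll measure the carrier in the hand.

```bash
python3 -m inch '[[-1,0,0,-20,0],[-1,0,0,-30,0],[-1,0,0,-40,0],[-1,0,0,-30,0],[-1,0,0,0,0]]'
python3 - <<'E'
from bar import *
s=ctrl.get_state();z=s['position'][2]
bar('we',s['position'][:2],z+.015,z+.04); to([.5,-.257,.185],-25.5)
E
```

```text
time: 8.8
position: [0.5354, 0.2568, 0.1886]
tool_rot: [3.128, 0.25, 0.023]
ft_force: [0.1, 0.6, -4.4]
grip_width: 0.16
top 0.21353896210066686 4147 ((557.0598754882812, 258.2225646972656), (32.50705337524414, 94.97647094726562), 89.00289154052734)
t 8.85 pos [0.5346 0.2561 0.1868] yaw 9.15 tilt 0.72 F [ 0.61  0.39 -4.35] M [0.   0.03 0.02] w 0.155
tool shift mm [-115.8  501.1    3.2]
twist 0.6048
```

View pics/we.png

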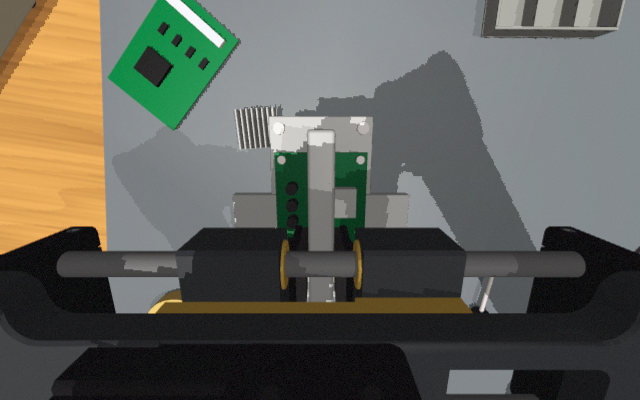

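Carrier lifted cleanly: bar end at (321,131), tail plate corners at (272,118) and (372,118). Measuring its pose relative to the tool.

```bash
cat > held.py <<'E'
from h import *
def held(tag):
    i=dict(np.load(tag+'.npz'));w=cloud(i);s=ctrl.get_state();p=s['position'];R=Rn.from_rotvec(s['tool_rot']).as_matrix()
    y=np.arctan2(R[1,0],R[0,0]);Z=np.array([[np.cos(y),np.sin(y)],[-np.sin(y),np.cos(y)]])
    L=np.full_like(w,np.nan);L[...,:2]=(w[...,:2]-p[:2])@Z.T;L[...,2]=w[...,2]-(p[2]+.019)   # level frame at grasp pt, x toward tail
    L=L[:225]
    b=L[(abs(L[...,2]-.008)<.005)&(abs(L[...,1])<.011)&(L[...,0]>.0)&(L[...,0]<.1)]
    for nm,q in(('bar',b),('plate',L[(abs(L[...,2]+.052)<.006)&(abs(L[...,1])<.04)&(L[...,0]>.055)&(L[...,0]<.1)])):
        A=np.c_[q[:,:2],np.ones(len(q))];c=np.linalg.lstsq(A,q[:,2],rcond=None)[0]
        print(nm,len(q),'z',q[:,2].mean().round(4),'slopes x,y',c[:2].round(4),'xmax',np.percentile(q[:,0],99.5).round(4),'y',np.percentile(q[:,1],[.5,99.5]).round(4),'rect',cv2.minAreaRect((q[:,:2]*1000).astype(np.float32)))
E
python3 -c "
from held import *
held('we')"
```

```text
bar 2616 z 0.0076 slopes x,y [-0.0038 -0.0044] xmax 0.0702 y [-0.0068  0.007 ] rect ((45.76447296142578, 0.20848560333251953), (48.92263412475586, 13.931098937988281), 0.6549506187438965)
plate 3098 z -0.0521 slopes x,y [-0.0091 -0.0035] xmax 0.0789 y [-0.0357  0.0353] rect ((67.00904083251953, -0.13578033447265625), (24.012718200683594, 72.0193862915039), 0.0012396465754136443)
```

Run:
```python
from h import *
from scipy.optimize import least_squares
i=dict(np.load('wb.npz'));w=cloud(i).reshape(-1,3);w=w[~np.isnan(w[:,0])]
C=[]
for c in([.5478,-.2803],[.4935,-.2088],[.4577,-.2832]):
    q=w[(np.linalg.norm(w[:,:2]-c,axis=1)<.009)&(w[:,2]>.052)&(w[:,2]<.068)]
    r=least_squares(lambda x:np.linalg.norm(q-x,axis=1)-.006,[*c,.058],loss='soft_l1',f_scale=.0005);C.append(r.x);print(r.x.round(4),len(q),np.abs(r.fun).mean())
C=np.array(C);m=(C[1]+C[2])/2;d=C[0]-m;print('centre',C.mean(0),'yaw',np.degrees(np.arctan2(d[1],d[0])),[np.linalg.norm(C[a]-C[b]) for a,b in((0,1),(0,2),(1,2))])
e=C[1]-C[2];print('yaw pair',np.degrees(np.arctan2(e[1],e[0]))-90)
```

```text
[ 0.5472 -0.2812  0.0562] 79 0.0006037092171055076
[ 0.4923 -0.2084  0.0563] 66 0.0004876620101509298
[ 0.4563 -0.2841  0.0564] 67 0.0005144109023187342
centre [ 0.49861656 -0.25788765  0.05626512] yaw -25.616381277011694 [np.float64(0.09120470341133785), np.float64(0.09102910559125588), np.float64(0.0838461829379279)]
yaw pair -25.481113782171278
```

The sphere fits match the given ball spacings to 0.3 mm: centre (0.4986,-0.2579), yaw -25.5°. With the grip offset included, the TCP target is (0.4997,-0.2584) and home TCP z is about 0.105. Moving over.

```bash
python3 -m inch '[[-1,-6,25,0,0],[-1,-12,50,0,0],[-1,-12,52,0,0],[-1,-12,52,0,0],[-1,-12,52,0,0]]'; python3 -m inch '[[-1,-12,52,0,0],[-1,-12,52,0,0],[-1,-12,52,0,0],[-1,-10,45,0,0],[-1,-6,25,0,0]]';  python3 -m inch '[[-1,0,0,0,0.15],[-1,0,0,0,0.15],[-1,0,0,0,0.15],[-1,0,0,0,0.15],[-1,0,0,0,0]]'; python3 -c "
from h import *
to([.4997,-.2584,.155],-25.5)"
```

```text
time: 9.48
position: [0.5121, 0.0182, 0.1788]
tool_rot: [3.129, 0.27, -0.002]
ft_force: [1.4, -0.2, -4.1]
grip_width: 0.157
time: 10.1
position: [0.4911, -0.2229, 0.1698]
tool_rot: [-3.127, -0.263, 0.023]
ft_force: [-0.4, 0.7, -3.5]
grip_width: 0.154
time: 10.72
position: [0.4836, -0.2246, 0.1592]
tool_rot: [-3.057, 0.71, 0.051]
ft_force: [-0.4, 0.3, -4.5]
grip_width: 0.154
t 10.72 pos [ 0.4836 -0.2246  0.1592] yaw -26.14 tilt 1.87 F [-0.39  0.28 -4.52] M [ 0.05  0.   -0.01] w 0.154
tool shift mm [29.5 23.3  3.3]
twist -0.0112
```

```bash
sed -i "s/    if p is not None/    print('lean (tool z in world)',R[:,2].round(4),'in tool-yaw frame',(Rn.from_euler('z',-y).as_matrix()@R[:,2]).round(4)[:2],'q',s['joint_positions'].round(3))\n    if p is not None/" h.py
python3 -m inch '[[-1,15,10,-20,-0.01],[-1,14,12,-15,0],[-1,0,0,-3,0]]'; python3 -c "
from h import *
to([.4997,-.2584,.155],-25.5)"
```

```text
time: 11.1
position: [0.4994, -0.2563, 0.1928]
tool_rot: [-3.062, 0.678, 0.063]
ft_force: [-0.7, -0.1, -4.9]
grip_width: 0.153
t 11.1 pos [ 0.4994 -0.2563  0.1928] yaw -24.96 tilt 2.32 F [-0.71 -0.12 -4.94] M [ 0.07 -0.01 -0.02] w 0.153
lean (tool z in world) [-0.0381  0.0136 -0.9992] in tool-yaw frame [-0.0403 -0.0037] q [ 0.732  0.2   -0.349  1.672  0.072  1.323 -1.638]
tool shift mm [ 2.7  1.6 37.8]
twist 0.0094
```

The tool tilt has crept to 2.3°, and the rows cannot command tilt directly. Fast descents earlier leaned it towards +x, so I'll test whether a slow rise plus fast descent brings it back while still high.

```bash
L(){ python3 -c "
from h import *
to(None)"; }; python3 -m inch '[[-1,0,0,-15,0],[-1,0,0,-15,0],[-1,0,0,-15,0],[-1,0,0,-15,0],[-1,0,0,-15,0]]' >/dev/null; L;  python3 -m inch '[[-1,0,0,60,0],[-1,0,0,0,0]]'>/dev/null; L
```

```text
t 11.72 pos [ 0.5011 -0.2542  0.2707] yaw -24.63 tilt 2.56 F [ 1.01  0.19 -4.15] M [ 0.01 -0.01  0.01] w 0.158
lean (tool z in world) [-0.0416  0.0162 -0.999 ] in tool-yaw frame [-0.0446 -0.0026] q [ 0.73   0.168 -0.351  1.552  0.058  1.476 -1.625]
t 11.97 pos [ 0.4993 -0.2535  0.2125] yaw -24.63 tilt 2.39 F [ 0.17  0.09 -4.04] M [ 0.07  0.07 -0.05] w 0.154
lean (tool z in world) [-0.0391  0.0145 -0.9991] in tool-yaw frame [-0.0416 -0.0031] q [ 0.731  0.187 -0.351  1.647  0.067  1.361 -1.632]
```

```bash
L(){ python3 -c "
from h import *
to(None)" | cut -c1-110; }; python3 -m inch '[[-1,0,0,0,0]]' >/dev/null; L;  python3 -m inch '[[-1,0,0,0,0]]'>/dev/null; L; python3 -m inch '[[-1,60,0,0,0]]' >/dev/null; L; python3 -m inch '[[-1,-60,0,0,0]]' >/dev/null; L; python3 -m inch '[[-1,0,0,-60,0]]' >/dev/null; L;python3 -m inch '[[-1,0,0,60,0]]' >/dev/null; L
```

```text
t 12.1 pos [ 0.5014 -0.2542  0.2159] yaw -24.63 tilt 2.08 F [ 0.51 -0.72 -3.16] M [ 0.01 -0.09  0.03] w 0.156
lean (tool z in world) [-0.0342  0.0122 -0.9993] in tool-yaw frame [-0.0362 -0.0031] q [ 0.731  0.185 -0.352  
t 12.22 pos [ 0.5026 -0.2548  0.2181] yaw -24.64 tilt 1.91 F [ 0.89 -0.28 -3.99] M [ 0.01 -0.08  0.01] w 0.158
lean (tool z in world) [-0.0315  0.0109 -0.9994] in tool-yaw frame [-0.0332 -0.0032] q [ 0.731  0.185 -0.352  
t 12.35 pos [ 0.5556 -0.2794  0.2186] yaw -24.66 tilt 1.92 F [ 1.76 -1.28 -1.92] M [-0.06 -0.34 -0.01] w 0.158
lean (tool z in world) [-0.0322  0.009  -0.9994] in tool-yaw frame [-0.0331 -0.0053] q [ 0.7    0.309 -0.35   
t 12.47 pos [ 0.5086 -0.2586  0.2062] yaw -24.74 tilt 2.88 F [-6.55  1.5  -5.58] M [0.27 0.83 0.01] w 0.159
lean (tool z in world) [-0.0424  0.027  -0.9987] in tool-yaw frame [-0.0498  0.0067] q [ 0.737  0.22  -0.357  
t 12.6 pos [ 0.4924 -0.2506  0.2435] yaw -24.54 tilt 6.11 F [ 1.05 -0.48 -4.76] M [-0.15 -0.38 -0.02] w 0.155
lean (tool z in world) [-0.0928  0.0521 -0.9943] in tool-yaw frame [-0.1061  0.0088] q [ 0.736  0.208 -0.357  
t 12.72 pos [ 0.4994 -0.2538  0.2136] yaw -24.58 tilt 5.16 F [ 1.78 -1.46 -3.56] M [-0.11 -0.35 -0.03] w 0.154
lean (tool z in world) [-0.078   0.0447 -0.996 ] in tool-yaw frame [-0.0895  0.0082] q [ 0.734  0.226 -0.357
```

Abrupt reversals change the pitch: outward then inward gave about -0.07. The mirrored reversal should bring it back.

```bash
L(){ python3 -c "
from h import *
to(None)" | cut -c1-110; }; python3 -m inch '[[-1,0,0,0,0],[-1,0,0,0,0]]' >/dev/null; L;  python3 -m inch '[[-1,-50,0,0,0],[-1,50,0,0,0]]'>/dev/null; L; python3 -m inch '[[-1,0,0,0,0]]' >/dev/null; L; python3 -m inch '[[-1,0,0,0,0]]' >/dev/null; L
```

```text
t 12.97 pos [ 0.4993 -0.2539  0.2141] yaw -24.59 tilt 5.24 F [ 0.88  0.36 -3.01] M [-0.01 -0.13  0.  ] w 0.155
lean (tool z in world) [-0.0792  0.0455 -0.9958] in tool-yaw frame [-0.091   0.0084] q [ 0.734  0.227 -0.356  
t 13.22 pos [ 0.4947 -0.2516  0.2192] yaw -24.55 tilt 5.17 F [ 3.08 -1.07 -2.68] M [-0.12 -0.39  0.02] w 0.156
lean (tool z in world) [-0.08    0.0413 -0.9959] in tool-yaw frame [-0.0899  0.0043] q [ 0.74   0.213 -0.363  
t 13.35 pos [ 0.4977 -0.2533  0.2206] yaw -24.58 tilt 4.86 F [-0.67  0.81 -3.59] M [ 0.02  0.03 -0.  ] w 0.163
lean (tool z in world) [-0.075   0.0394 -0.9964] in tool-yaw frame [-0.0846  0.0046] q [ 0.74   0.215 -0.363  
t 13.47 pos [ 0.4995 -0.2538  0.2235] yaw -24.57 tilt 4.58 F [ 0.07 -0.03 -4.2 ] M [ 0.   -0.15  0.03] w 0.156
lean (tool z in world) [-0.0706  0.0374 -0.9968] in tool-yaw frame [-0.0797  0.0047] q [ 0.74   0.213 -0.363
```

```bash
L(){ python3 -c "
from h import *
to(None)" | cut -c1-130; }; python3 -m inch '[[-1,0,0,0,0],[-1,0,0,0,0],[-1,0,0,0,0]]' >/dev/null; L;  python3 -m inch '[[-1,50,0,0,0]]'>/dev/null; L; python3 -m inch '[[-1,0,0,50,0]]' >/dev/null; L; python3 -m inch '[[-1,0,0,0,0]]' >/dev/null; L;python3 -m inch '[[-1,-25,0,0,0],[-1,-25,0,0,0]]'>/dev/null; L
```

```text
t 13.85 pos [ 0.5016 -0.2549  0.2274] yaw -24.59 tilt 4.17 F [-0.12 -0.57 -3.97] M [-0.04 -0.06  0.01] w 0.156
lean (tool z in world) [-0.0642  0.0341 -0.9974] in tool-yaw frame [-0.0726  0.0043] q [ 0.74   0.211 -0.363  1.592  0.067  1.425 
t 13.97 pos [ 0.5452 -0.2751  0.2246] yaw -24.61 tilt 4.23 F [ 2.14 -0.92 -3.19] M [-0.08 -0.38 -0.03] w 0.157
lean (tool z in world) [-0.066   0.0331 -0.9973] in tool-yaw frame [-0.0738  0.0026] q [ 0.712  0.316 -0.361  1.472  0.104  1.447 
t 14.1 pos [ 0.5479 -0.2762  0.1779] yaw -24.64 tilt 3.54 F [-1.23 -0.21 -4.87] M [0.11 0.05 0.03] w 0.159
lean (tool z in world) [-0.0546  0.0286 -0.9981] in tool-yaw frame [-0.0616  0.0033] q [ 0.713  0.338 -0.359  1.538  0.113  1.348 
t 14.22 pos [ 0.5443 -0.2747  0.173 ] yaw -24.63 tilt 4.18 F [-0.2   0.27 -4.66] M [ 0.03 -0.05 -0.  ] w 0.158
lean (tool z in world) [-0.0646  0.0337 -0.9973] in tool-yaw frame [-0.0728  0.0037] q [ 0.713  0.342 -0.359  1.544  0.113  1.35  
t 14.47 pos [ 0.5009 -0.2546  0.1801] yaw -24.63 tilt 3.88 F [-1.31  0.21 -4.24] M [ 0.02 -0.09  0.01] w 0.157
lean (tool z in world) [-0.0596  0.0322 -0.9977] in tool-yaw frame [-0.0676  0.0045] q [ 0.743  0.234 -0.367  1.662  0.078  1.329
```

```bash
L(){ python3 -c "
from h import *
to(None)" | cut -c1-130; }; python3 -m inch '[[-1,0,0,0,0],[-1,0,0,0,0],[-1,0,0,0,0],[-1,0,0,0,0],[-1,0,0,0,0]]' >/dev/null; L;  python3 -m inch '[[-1,0,0,-10,0],[-1,0,0,-10,0],[-1,0,0,-10,0],[-1,0,0,-10,0],[-1,0,0,-10,0]]'>/dev/null; L; python3 -m inch '[[-1,0,0,0,0],[-1,0,0,0,0],[-1,0,0,0,0],[-1,0,0,0,0],[-1,0,0,0,0]]' >/dev/null; L
```

```text
t 15.1 pos [ 0.5036 -0.2559  0.1864] yaw -24.64 tilt 3.33 F [ 0.17  0.48 -3.73] M [ 0.07 -0.02 -0.05] w 0.157
lean (tool z in world) [-0.0515  0.0271 -0.9983] in tool-yaw frame [-0.0581  0.0032] q [ 0.743  0.228 -0.368  1.655  0.078  1.332 
t 15.72 pos [ 0.5064 -0.2573  0.2394] yaw -24.64 tilt 3.37 F [ 0.07 -0.02 -4.02] M [-0.04  0.01 -0.03] w 0.156
lean (tool z in world) [-0.0519  0.0276 -0.9983] in tool-yaw frame [-0.0587  0.0034] q [ 0.744  0.206 -0.368  1.573  0.068  1.435 
t 16.35 pos [ 0.5063 -0.2572  0.2393] yaw -24.63 tilt 3.39 F [-0.02  0.56 -3.92] M [-0.   -0.09  0.04] w 0.16
lean (tool z in world) [-0.0523  0.0278 -0.9982] in tool-yaw frame [-0.0591  0.0035] q [ 0.744  0.206 -0.368  1.573  0.068  1.435
```

Small rows are stable; fast inward moves followed by idling shift the lean by +0.015 each. Repeating that to level the tool.

```bash
L(){ python3 -c "
from h import *
to(None)" | cut -c1-130; }; python3 -m inch '[[-1,-60,0,0,0],[-1,60,0,0,0],[-1,0,0,0,0],[-1,0,0,0,0],[-1,0,0,0,0]]' >/dev/null; L;  python3 -m inch '[[-1,-30,0,0,0],[-1,-30,0,0,0],[-1,0,0,0,0],[-1,0,0,0,0],[-1,0,0,0,0]]'>/dev/null; L; python3 -m inch '[[-1,12,0,0,0],[-1,12,0,0,0],[-1,12,0,0,0],[-1,12,0,0,0],[-1,12,0,0,0]]' >/dev/null; L
```

```text
t 16.98 pos [ 0.4913 -0.2503  0.2292] yaw -24.54 tilt 4.87 F [-0.68  0.05 -3.21] M [-0.06 -0.1  -0.02] w 0.156
lean (tool z in world) [-0.0777  0.0343 -0.9964] in tool-yaw frame [-0.0849 -0.0011] q [ 0.753  0.197 -0.379  1.606  0.07   1.438 
t 17.6 pos [ 0.4397 -0.2265  0.239 ] yaw -24.54 tilt 4.2 F [-0.07 -0.8  -4.04] M [ 0.04 -0.1   0.  ] w 0.16
lean (tool z in world) [-0.0672  0.0291 -0.9973] in tool-yaw frame [-0.0732 -0.0014] q [ 0.786  0.057 -0.378  1.733  0.021  1.429 
t 18.23 pos [ 0.4991 -0.2537  0.2333] yaw -24.55 tilt 4.2 F [ 0.72  0.84 -3.63] M [ 0.08 -0.06 -0.03] w 0.156
lean (tool z in world) [-0.0667  0.03   -0.9973] in tool-yaw frame [-0.0732 -0.0004] q [ 0.754  0.204 -0.382  1.589  0.073  1.436
```

Small rows are neutral, so the surer fix is to set the carrier level on the clear bench 165 mm beside the base, re-grip it there, and return in small rows only.

```bash
L(){ python3 -c "
from h import *
to([.57,-.109,.065],-25.5)"; }; python3 -m inch '[[-1,0,-12,0,0],[-1,0,-20,0,0.008],[-1,0,-20,8,0.008],[-1,0,-20,8,0],[-1,0,-20,8,0]]' >/dev/null;  python3 -m inch '[[-1,0,-20,10,0],[-1,0,-20,15,0],[-1,0,-16,20,0],[-1,0,-10,20,0],[-1,0,0,15,0]]'>/dev/null; L
```

```text
t 19.48 pos [ 0.563  -0.0936  0.1272] yaw -25.16 tilt 4.23 F [-0.22  0.24 -4.02] M [-0.01 -0.08 -0.  ] w 0.159
lean (tool z in world) [-0.066   0.0331 -0.9973] in tool-yaw frame [-0.0738  0.0019] q [ 0.538  0.311 -0.481  1.694  0.12   1.241 -1.981]
tool shift mm [17.4 11.  61.1]
twist 0.006
```

```bash
L(){ python3 -c "
from h import *
to([.57,-.109,.061],-25.5)"; }; python3 -m inch '[[-1,0,0,16,0.006],[-1,0,0,16,0],[-1,0,0,12,0],[-1,0,0,7,0],[-1,0,0,4,0]]' 15 >/dev/null; L; python3 -m inch '[[-1,0,0,3,0],[-1,0,0,2,0],[-1,0,0,2,0]]'>/dev/null; L
```

```text
t 20.1 pos [ 0.5586 -0.0943  0.0683] yaw -25.72 tilt 4.22 F [ 3.14 -2.05  4.1 ] M [-0.28 -0.42  0.03] w 0.159
lean (tool z in world) [-0.0664  0.0318 -0.9973] in tool-yaw frame [-0.0736 -0.0001] q [ 0.529  0.363 -0.469  1.759  0.149  1.13  -2.008]
tool shift mm [17.2  8.3  6.1]
twist -0.0038
t 20.48 pos [ 0.563  -0.0963  0.0653] yaw -25.79 tilt 3.58 F [ 2.21 -2.21  2.83] M [-0.39 -0.44  0.04] w 0.161
lean (tool z in world) [-0.0558  0.0281 -0.998 ] in tool-yaw frame [-0.0624  0.001 ] q [ 0.528  0.367 -0.467  1.759  0.155  1.115 -2.011]
tool shift mm [12.   8.4  3.5]
twist -0.005
```

```bash
L(){ python3 -c "
from h import *
to([.57,-.109,.061],-25.5)"; }; python3 -m inch '[[-0.4,0,0,0,0],[-0.4,0,0,0,0],[-0.4,0,0,0,0]]' >/dev/null; L; python3 -c "
from h import *
grab('wrist','wf')
from held import *
held('wf')"
```

```text
t 20.85 pos [ 0.5613 -0.0947  0.0645] yaw -25.74 tilt 3.82 F [-0.2  -0.19 -0.77] M [ 0.07 -0.06 -0.  ] w 0.292
lean (tool z in world) [-0.0595  0.03   -0.9978] in tool-yaw frame [-0.0666  0.0012] q [ 0.527  0.367 -0.468  1.761  0.153  1.117 -2.011]
tool shift mm [14.2  9.1  2.6]
twist -0.0042
bar 2567 z 0.0039 slopes x,y [ 0.0025 -0.0027] xmax 0.0774 y [-0.0073  0.0058] rect ((50.45429992675781, -0.7475595474243164), (13.790241241455078, 55.68867492675781), 89.1624755859375)
plate 4346 z -0.0549 slopes x,y [-0.1647 -0.0014] xmax 0.0872 y [-0.0364  0.0347] rect ((71.25536346435547, -0.8271751403808594), (32.05886459350586, 72.07678985595703), 0.08267351984977722)
```

View pics/wf.png

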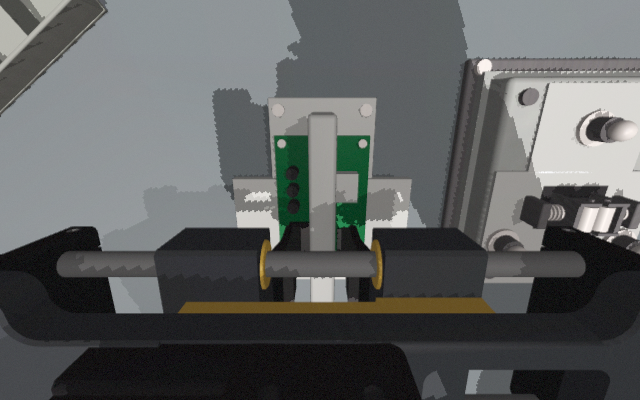

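The carrier is level on the bench (slope 0.0025), with the bar end at (322,115) and the base at the right, untouched. The pads need +5 mm in x and 4 mm down; then re-grip.

```bash
L(){ python3 -c "
from h import *
to(None)
grab('wrist','$1')
from held import *
held('$1')"; }; python3 -m inch '[[-0.4,5.5,0.7,3.5,0],[-0.4,0,0,0,0],[-1,0,0,0,0],[-1,0,0,0,0],[-1,0,0,0,0]]' 30 >/dev/null; python3 -m inch '[[-1,0,0,0,0]]'; python3 -m inch '[[-1,0,0,-8,0],[-1,0,0,-12,0],[-1,0,0,-16,0],[-1,0,0,-16,0],[-1,0,0,-16,0]]'; L wg
```

```text
time: 21.65
position: [0.5656, -0.0976, 0.0598]
tool_rot: [-3.045, 0.696, 0.103]
ft_force: [-0.1, -0.2, -0.4]
grip_width: 0.159
time: 22.28
position: [0.5682, -0.0996, 0.1302]
tool_rot: [-3.045, 0.695, 0.11]
ft_force: [1.1, -0.0, -3.7]
grip_width: 0.154
t 22.27 pos [ 0.5682 -0.0996  0.1302] yaw -25.72 tilt 4.12 F [ 1.05 -0.03 -3.66] M [ 0.   -0.1   0.01] w 0.154
lean (tool z in world) [-0.0648  0.0313 -0.9974] in tool-yaw frame [-0.0719  0.0001] q [ 0.539  0.32  -0.476  1.677  0.125  1.249 -1.984]
bar 2823 z 0.0054 slopes x,y [-0.0059 -0.0026] xmax 0.0715 y [-0.0074  0.0064] rect ((47.2816162109375, -0.5189566612243652), (13.995506286621094, 48.69252014160156), 89.95246124267578)
plate 3628 z -0.054 slopes x,y [-0.0582 -0.0017] xmax 0.0798 y [-0.0361  0.0348] rect ((67.6749267578125, -0.63409423828125), (25.406673431396484, 72.22010803222656), 0.07095465064048767)
```

```bash
L(){ python3 -c "
from h import *
to([.4985,-.2572,.15],-25.6)"; }; python3 -m inch '[[-1,0,8,-14,0],[-1,0,16,-14,0],[-1,0,20,-8,0],[-1,0,20,0,0],[-1,0,20,0,0]]' >/dev/null; python3 -m inch '[[-1,0,20,0,0],[-1,0,20,0,0],[-1,0,18,0,0],[-1,0,12,0,0],[-1,0,0,0,0]]' >/dev/null; L
```

```text
t 23.57 pos [ 0.4978 -0.2542  0.1754] yaw -26.21 tilt 3.81 F [ 1.42  1.12 -4.04] M [ 0.06 -0.12 -0.01] w 0.158
lean (tool z in world) [-0.0609  0.0265 -0.9978] in tool-yaw frame [-0.0664 -0.0031] q [ 0.757  0.231 -0.384  1.675  0.087  1.319 -1.673]
tool shift mm [ 3.6  2.3 25.3]
twist -0.0107
```

```bash
L(){ python3 -c "
from h import *
to([.4982,-.2571,.128],-25.6)"; }; python3 -m inch '[[-1,1.8,1.2,8,-0.005],[-1,1.6,1.2,8,-0.005],[-1,0,0,5,0],[-1,0,0,0,0]]' >/dev/null;  L
```

```text
t 24.07 pos [ 0.4996 -0.2543  0.152 ] yaw -25.33 tilt 3.9 F [-0.68 -0.22 -4.02] M [ 0.04 -0.07  0.03] w 0.155
lean (tool z in world) [-0.0616  0.0288 -0.9977] in tool-yaw frame [-0.068  -0.0004] q [ 0.755  0.254 -0.384  1.698  0.094  1.277 -1.665]
tool shift mm [ 1.6  3.1 23.9]
twist 0.0047
```

```bash
L(){ python3 -c "
from h import *
to([.4982,-.2571,.126],-25.5)
grab('wrist','wh')
from held import *
held('wh')"; }; python3 -m inch '[[-1,1,2,10,0.003],[-1,0.6,1.1,8,0],[-1,0,0,5,0],[-1,0,0,0,0]]' >/dev/null;  L
```

```text
t 24.57 pos [ 0.4982 -0.2569  0.1271] yaw -25.49 tilt 3.92 F [ 0.12  0.13 -3.15] M [ 0.01 -0.1   0.02] w 0.158
lean (tool z in world) [-0.0619  0.029  -0.9977] in tool-yaw frame [-0.0683 -0.0005] q [ 0.756  0.275 -0.381  1.725  0.103  1.231 -1.669]
tool shift mm [0.1 0.2 1.1]
twist 0.0002
bar 2837 z 0.0079 slopes x,y [-0.0025 -0.0039] xmax 0.0729 y [-0.0069  0.0069] rect ((48.541404724121094, 0.05015897750854492), (14.065260887145996, 48.91057586669922), 89.9539794921875)
plate 3691 z -0.0514 slopes x,y [-0.0603 -0.0012] xmax 0.0814 y [-0.0356  0.0354] rect ((68.2015609741211, -0.07030487060546875), (72.63768005371094, 26.354820251464844), 89.9687728881836)
```

View pics/wh.png

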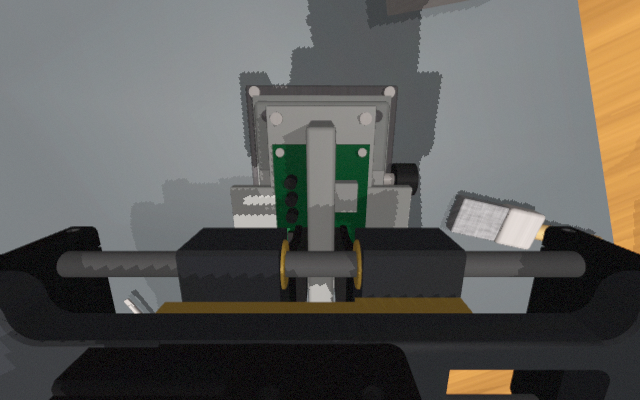

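The carrier is straight over the base: foot corners at (254,91) and (390,91), tail corners symmetric about the same column, tail towards the single ball. In-hand offset is x +1.6, y 0, so the TCP target becomes (0.4972,-0.2572), with home TCP z about 0.105. Descending in small rows and watching the force.

```bash
L(){ python3 -c "
from h import *
to([.4972,-.2572,.105],-25.5)"|grep -v lean; };  python3 -m inch '[[-1,-0.5,0.2,3,0],[-1,0,0,2.5,0],[-1,0,0,0,0]]' >/dev/null;  L; python3 -m inch '[[-1,0.2,0,2,0],[-1,0.1,0,2,0]]' >/dev/null;  L
```

```text
t 25.0 pos [ 0.4979 -0.2571  0.1223] yaw -25.49 tilt 3.81 F [ 0.32  0.32 -3.87] M [-0.02 -0.03  0.02] w 0.156
tool shift mm [ 0.6  0.4 17.3]
twist 0.0002
t 25.25 pos [ 0.4982 -0.2572  0.1183] yaw -25.49 tilt 3.77 F [ 0.48  0.04 -3.45] M [ 0.04 -0.06 -0.04] w 0.152
tool shift mm [-0.   0.5 13.4]
twist 0.0002
```

```bash
cat > l.sh <<'E'
python3 -c "
from h import *
to([.4972,-.2572,.105],-25.5)"|grep -v -e lean -e twist
E
python3 -m inch '[[-1,0,0.3,2,0]]' >/dev/null; sh l.sh; python3 -m inch '[[-1,0,0,2,0]]' >/dev/null; sh l.sh;python3 -m inch '[[-1,0,0,3,0]]' >/dev/null; sh l.sh
```

```text
t 25.38 pos [ 0.4986 -0.2578  0.1175] yaw -25.5 tilt 3.68 F [-1.97  1.42  8.36] M [ 0.33  0.47 -0.01] w 0.155
tool shift mm [-0.7  0.  12.6]
t 25.5 pos [ 0.4991 -0.2581  0.1174] yaw -25.5 tilt 3.59 F [-1.44  1.36  8.79] M [ 0.41  0.79 -0.01] w 0.159
tool shift mm [-1.3  0.  12.5]
t 25.62 pos [ 0.5    -0.2584  0.1171] yaw -25.51 tilt 3.44 F [-3.06  1.43 10.87] M [0.48 0.86 0.01] w 0.153
tool shift mm [-2.3  0.1 12.3]
```

Jaw contact at TCP z 0.1175 with about 13 N. Increasing the push and holding x.

```bash
python3 -m inch '[[-1,-1.5,0,4,0]]' >/dev/null; sh l.sh; python3 -m inch '[[-1,-1.5,0,4.5,0]]' >/dev/null; sh l.sh;python3 -m inch '[[-1,-1.5,0,4.5,0]]' >/dev/null; sh l.sh
```

```text
t 25.75 pos [ 0.5001 -0.2584  0.1166] yaw -25.52 tilt 3.2 F [-1.3   1.07 13.1 ] M [ 0.34  0.74 -0.05] w 0.158
tool shift mm [-2.4  0.2 11.7]
t 25.88 pos [ 0.5003 -0.2584  0.1158] yaw -25.52 tilt 2.92 F [-1.95 -0.05 12.12] M [0.43 0.75 0.04] w 0.157
tool shift mm [-2.8  0.2 11. ]
t 26.0 pos [ 0.5005 -0.2585  0.1149] yaw -25.53 tilt 2.66 F [-1.42  1.19 10.78] M [ 0.37  0.74 -0.01] w 0.156
tool shift mm [-3.1  0.2 10.1]
```

```bash
python3 -m inch '[[-1,-4,0,4,0]]' >/dev/null; sh l.sh; python3 -m inch '[[-1,-4,0,4,0]]' >/dev/null; sh l.sh
```

```text
t 26.12 pos [ 0.4991 -0.2578  0.1143] yaw -25.53 tilt 2.3 F [ 1.13 -1.08  7.62] M [-0.07 -0.16 -0.01] w 0.155
tool shift mm [-1.6  0.3  9.4]
t 26.25 pos [ 0.4982 -0.2573  0.1137] yaw -25.53 tilt 1.86 F [ 1.57 -0.99  7.91] M [-0.15 -0.34 -0.01] w 0.156
tool shift mm [-0.7  0.3  8.8]
```

```bash
cat > m.sh <<'E'
python3 -c "
from h import *
grab('wrist','$1')
from held import *
held('$1'); to([.4972,-.2572,.105],-25.5)" | grep -v -e twist
E
sh m.sh wi
```

```text
bar 2866 z 0.0104 slopes x,y [ 0.031  -0.0035] xmax 0.0725 y [-0.0068  0.007 ] rect ((48.18904113769531, 0.13070106506347656), (48.89384078979492, 14.026643753051758), 0.01521377358585596)
plate 3507 z -0.0483 slopes x,y [ 0.0477 -0.007 ] xmax 0.0835 y [-0.0358  0.0353] rect ((69.4156494140625, -0.299652099609375), (28.291908264160156, 72.37107849121094), 0.039202429354190826)
t 26.3 pos [ 0.4981 -0.2572  0.1136] yaw -25.53 tilt 1.86 F [ 0.76 -1.27  6.53] M [-0.23 -0.38  0.01] w 0.156
lean (tool z in world) [-0.031   0.0094 -0.9995] in tool-yaw frame [-0.032  -0.0049] q [ 0.759  0.26  -0.381  1.771  0.108  1.163 -1.673]
tool shift mm [-0.5  0.3  8.6]
```

Carrier has pitched 0.031 rad tail-up with the tool under the push, shifting the underside about +2.6 mm. I'll bias x back while pushing through the jaws.

```bash
python3 -m inch '[[-1,-5,0.5,3.5,0]]' >/dev/null; sh l.sh; python3 -m inch '[[-1,-5,0.5,3.5,0]]' >/dev/null; sh l.sh; python3 -m inch '[[-1,-4,0.5,3.5,0]]' >/dev/null; sh l.sh
```

```text
t 26.43 pos [ 0.4967 -0.2569  0.1133] yaw -25.52 tilt 1.36 F [ 3.09 -1.08  3.56] M [-0.23 -0.96 -0.03] w 0.158
tool shift mm [0.8 0.  8.3]
t 26.55 pos [ 0.4945 -0.256   0.112 ] yaw -25.51 tilt 0.97 F [ 4.51 -1.31  2.39] M [-0.21 -0.93 -0.  ] w 0.155
tool shift mm [ 3.  -0.1  7. ]
t 26.68 pos [ 0.4915 -0.2548  0.1089] yaw -25.5 tilt 0.82 F [ 4.15 -0.87 -3.52] M [-0.17 -1.02  0.  ] w 0.159
tool shift mm [ 6.2 -0.3  3.8]
```

```bash
python3 -m inch '[[-1,3,0,-1,0]]' >/dev/null; sh m.sh wj
```

```text
bar 2858 z 0.0105 slopes x,y [ 0.0329 -0.0083] xmax 0.072 y [-0.0068  0.007 ] rect ((47.546051025390625, 0.1130533218383789), (14.073760986328125, 49.09737777709961), 89.82626342773438)
plate 3403 z -0.0483 slopes x,y [ 0.0463 -0.0024] xmax 0.0831 y [-0.0357  0.0354] rect ((69.2298355102539, -0.04157257080078125), (27.7531681060791, 72.18199920654297), 0.03926482051610947)
t 26.85 pos [ 0.4918 -0.2549  0.1075] yaw -25.5 tilt 1.19 F [-0.01  0.14 -6.63] M [ 0.31  0.01 -0.02] w 0.155
lean (tool z in world) [-0.0202  0.0053 -0.9998] in tool-yaw frame [-0.0205 -0.0039] q [ 0.765  0.244 -0.382  1.803  0.103  1.135 -1.668]
tool shift mm [ 5.9 -0.2  2.4]
```

At the over-centre point now, about 4-5 mm above home, with the tool 4 mm too far to -x. Moving +x should centre it and also level the pitch.

```bash
for k in 1; do python3 -m inch '[[-1,4,0,-2,0]]' >/dev/null; sh l.sh; done; python3 -m inch '[[-1,4,0,-2,0]]' >/dev/null; sh m.sh wk
```

```text
t 26.98 pos [ 0.4928 -0.2553  0.1071] yaw -25.5 tilt 1.61 F [-1.57  1.76 -9.33] M [ 0.47  0.38 -0.02] w 0.159
tool shift mm [ 4.9 -0.2  1.9]
bar 2842 z 0.009 slopes x,y [ 0.0097 -0.0011] xmax 0.0718 y [-0.0068  0.007 ] rect ((47.236610412597656, 0.07084798812866211), (49.76020050048828, 14.059194564819336), 0.008508154191076756)
plate 3477 z -0.0504 slopes x,y [ 0.0095 -0.0031] xmax 0.0817 y [-0.0356  0.0355] rect ((68.34986877441406, -0.07421112060546875), (26.662282943725586, 72.09520721435547), 0.015407797880470753)
t 27.15 pos [ 0.4941 -0.256   0.1065] yaw -25.5 tilt 2.03 F [ -2.27   0.81 -14.43] M [ 0.53  0.6  -0.03] w 0.159
lean (tool z in world) [-0.0332  0.0123 -0.9994] in tool-yaw frame [-0.0353 -0.0032] q [ 0.761  0.261 -0.381  1.785  0.107  1.151 -1.671]
tool shift mm [ 3.3 -0.2  1.4]
```

```bash
python3 -m inch '[[-1,4,0,-3,0]]' >/dev/null; sh l.sh; python3 -m inch '[[-1,4,0,-3,0]]' >/dev/null; sh m.sh wl
```

```text
t 27.27 pos [ 0.4955 -0.2567  0.107 ] yaw -25.5 tilt 2.4 F [ -2.6    2.77 -14.62] M [ 0.57  0.7  -0.04] w 0.157
tool shift mm [ 1.8 -0.3  1.9]
bar 2809 z 0.0058 slopes x,y [-0.0321  0.0033] xmax 0.0716 y [-0.0069  0.007 ] rect ((46.89360809326172, 0.04700136184692383), (49.570709228515625, 14.04826545715332), 0.05550956726074219)
plate 3276 z -0.0546 slopes x,y [-0.0398  0.0007] xmax 0.0787 y [-0.0354  0.0357] rect ((66.86842346191406, 0.07126235961914062), (23.737842559814453, 72.0939712524414), 0.01815430074930191)
t 27.45 pos [ 0.4992 -0.2586  0.1097] yaw -25.51 tilt 2.48 F [-2.03  2.5  -7.16] M [ 0.58  0.77 -0.02] w 0.158
lean (tool z in world) [-0.0402  0.016  -0.9991] in tool-yaw frame [-0.0431 -0.0029] q [ 0.757  0.276 -0.38   1.761  0.11   1.17  -1.673]
tool shift mm [-2.2 -0.4  4.8]
```

```bash
python3 -m inch '[[-1,-2,0,0,0]]' >/dev/null; sh m.sh wm
```

```text
bar 2829 z 0.0069 slopes x,y [-0.02    0.0026] xmax 0.0724 y [-0.0069  0.007 ] rect ((47.556209564208984, 0.038414955139160156), (14.084080696105957, 49.832950592041016), 89.97742462158203)
plate 3447 z -0.0528 slopes x,y [-0.073   0.0006] xmax 0.0799 y [-0.0354  0.0356] rect ((67.46772766113281, 0.060718536376953125), (24.925697326660156, 72.1214599609375), 0.014554616063833237)
t 27.62 pos [ 0.4992 -0.2586  0.1117] yaw -25.51 tilt 2.2 F [-2.02  0.86 -3.9 ] M [ 0.3   0.28 -0.04] w 0.156
lean (tool z in world) [-0.036   0.0137 -0.9993] in tool-yaw frame [-0.0383 -0.0031] q [ 0.759  0.27  -0.38   1.763  0.109  1.168 -1.672]
tool shift mm [-2.2 -0.5  6.8]
```

```bash
python3 -m inch '[[-1,-2.5,0,1,0]]' >/dev/null; sh l.sh; python3 -m inch '[[-1,-2,0,1,0]]' >/dev/null; sh m.sh wn
```

```text
t 27.75 pos [ 0.499  -0.2585  0.1131] yaw -25.51 tilt 1.88 F [ 0.03  1.16 -1.43] M [ 0.22  0.14 -0.06] w 0.162
tool shift mm [-1.9 -0.4  8.1]
bar 2823 z 0.0076 slopes x,y [-0.0091 -0.0004] xmax 0.0723 y [-0.0069  0.007 ] rect ((47.226585388183594, 0.02125835418701172), (50.23805236816406, 14.051668167114258), 0.09363630414009094)
plate 3437 z -0.0519 slopes x,y [-0.0567  0.    ] xmax 0.0805 y [-0.0355  0.0356] rect ((67.95059204101562, 0.0817108154296875), (72.18059539794922, 25.09831428527832), 89.96371459960938)
t 27.93 pos [ 0.499  -0.2585  0.1147] yaw -25.51 tilt 1.56 F [-0.67  1.21  3.86] M [0.33 0.2  0.02] w 0.157
lean (tool z in world) [-0.026   0.008  -0.9996] in tool-yaw frame [-0.0269 -0.0039] q [ 0.761  0.258 -0.381  1.771  0.106  1.16  -1.67 ]
tool shift mm [-2.  -0.4  9.8]
```

Slope is now -0.009. I'll push through again with fewer, firmer rows so that the pitch creeps less.

```bash
python3 -m inch '[[-1,-1.5,0,5,0]]' >/dev/null; sh l.sh; python3 -m inch '[[-1,-1.5,0,5,0]]' >/dev/null; sh m.sh wo
```

```text
t 28.05 pos [ 0.4997 -0.2588  0.113 ] yaw -25.51 tilt 1.23 F [-1.53  1.17  5.64] M [0.47 0.47 0.02] w 0.159
tool shift mm [-2.8 -0.4  8. ]
bar 2825 z 0.0095 slopes x,y [0.0015 0.0008] xmax 0.0726 y [-0.0069  0.007 ] rect ((47.828182220458984, 0.04170083999633789), (49.6616325378418, 14.042899131774902), 0.04004048928618431)
plate 3293 z -0.05 slopes x,y [ 0.0116 -0.0009] xmax 0.0814 y [-0.0356  0.0357] rect ((68.24506378173828, 0.046314239501953125), (72.16606903076172, 26.39362144470215), 89.97613525390625)
t 28.23 pos [ 0.4991 -0.2585  0.1088] yaw -25.51 tilt 1.06 F [ 0.82 -0.28 -4.65] M [ 0.09 -0.33  0.01] w 0.157
lean (tool z in world) [-0.0182  0.0034 -0.9998] in tool-yaw frame [-0.0179 -0.0048] q [ 0.761  0.257 -0.381  1.784  0.109  1.138 -1.672]
tool shift mm [-2.2 -0.3  3.8]
```

```bash
python3 -m inch '[[-1,-2,0,-1,0]]' >/dev/null; sh l.sh; python3 -m inch '[[-1,-1.5,0,-1.5,0]]' >/dev/null; sh m.sh wp
```

```text
t 28.35 pos [ 0.4976 -0.2578  0.1086] yaw -25.5 tilt 1.0 F [  3.01  -1.88 -11.5 ] M [-0.29 -1.06  0.  ] w 0.153
tool shift mm [-0.5 -0.4  3.6]
bar 2836 z 0.0094 slopes x,y [0.0264 0.005 ] xmax 0.0718 y [-0.0068  0.007 ] rect ((47.450172424316406, 0.10764646530151367), (14.091943740844727, 49.526004791259766), 89.95616149902344)
plate 3473 z -0.0496 slopes x,y [0.0276 0.0003] xmax 0.0829 y [-0.0354  0.0356] rect ((69.01163482666016, 0.06804275512695312), (27.85072135925293, 72.05964660644531), 0.01792578585445881)
t 28.52 pos [ 0.4964 -0.2573  0.1096] yaw -25.51 tilt 0.96 F [ 2.53 -0.44 -8.75] M [-0.25 -0.91  0.02] w 0.153
lean (tool z in world) [-0.0165  0.0032 -0.9999] in tool-yaw frame [-0.0162 -0.0042] q [ 0.764  0.249 -0.382  1.792  0.105  1.136 -1.669]
tool shift mm [ 0.8 -0.4  4.6]
```

```bash
python3 -m inch '[[-1,2,0,-0.5,0]]' >/dev/null; sh l.sh; python3 -m inch '[[-1,1,0,-1,0]]' >/dev/null; sh m.sh wq
```

```text
t 28.65 pos [ 0.4975 -0.2578  0.1098] yaw -25.52 tilt 1.06 F [-0.16  0.22 -4.8 ] M [0.27 0.03 0.04] w 0.154
tool shift mm [-0.5 -0.5  4.8]
bar 2835 z 0.0084 slopes x,y [0.0058 0.0015] xmax 0.0719 y [-0.0068  0.007 ] rect ((47.013694763183594, 0.09022665023803711), (49.841495513916016, 14.051496505737305), 0.03467405587434769)
plate 3431 z -0.0509 slopes x,y [-0.0257  0.0008] xmax 0.0811 y [-0.0354  0.0357] rect ((68.0852279663086, 0.12003326416015625), (26.079320907592773, 72.00233459472656), 0.07474875450134277)
t 28.82 pos [ 0.4976 -0.2579  0.1103] yaw -25.51 tilt 1.21 F [ 0.25  1.07 -6.62] M [ 0.24 -0.02 -0.02] w 0.157
lean (tool z in world) [-0.0205  0.0052 -0.9998] in tool-yaw frame [-0.0207 -0.0041] q [ 0.762  0.255 -0.381  1.784  0.106  1.144 -1.67 ]
tool shift mm [-0.6 -0.4  5.3]
```

Level (0.006), centred to 0.5 mm, with the pull just starting. Easing it down.

```bash
python3 -m inch '[[-1,0,-0.4,1.5,0]]' >/dev/null; sh l.sh; python3 -m inch '[[-1,0,0,1,0]]' >/dev/null; sh m.sh wr
```

```text
t 28.95 pos [ 0.4979 -0.2577  0.1095] yaw -25.52 tilt 1.2 F [ 0.38 -0.31 -1.67] M [ 0.08  0.1  -0.03] w 0.155
tool shift mm [-0.7 -0.2  4.5]
bar 2830 z 0.0087 slopes x,y [0.0019 0.0027] xmax 0.0722 y [-0.0069  0.007 ] rect ((47.576171875, 0.016796112060546875), (49.27718734741211, 14.016318321228027), 0.01269413623958826)
plate 3433 z -0.0508 slopes x,y [-0.004  -0.0012] xmax 0.0814 y [-0.0356  0.0355] rect ((68.2153091430664, 0.06637954711914062), (26.40563201904297, 72.34884643554688), 0.009362217038869858)
t 29.12 pos [ 0.4978 -0.2577  0.1084] yaw -25.52 tilt 1.21 F [ 0.03  0.73 -5.09] M [ 0.1  -0.09  0.04] w 0.158
lean (tool z in world) [-0.0206  0.0047 -0.9998] in tool-yaw frame [-0.0206 -0.0046] q [ 0.761  0.256 -0.381  1.786  0.108  1.14  -1.672]
tool shift mm [-0.6 -0.2  3.5]
```

```bash
python3 -m inch '[[-1,-0.4,0,1,0]]' >/dev/null; sh l.sh; python3 -m inch '[[-1,0,0,0,0]]' >/dev/null; sh l.sh; python3 -m inch '[[-1,0,0,-0.5,0]]' >/dev/null; sh m.sh ws
```

```text
t 29.25 pos [ 0.4973 -0.2575  0.1071] yaw -25.52 tilt 1.21 F [ 2.13 -0.27 -8.8 ] M [ 0.   -0.36  0.02] w 0.158
tool shift mm [-0.2 -0.3  2.1]
t 29.38 pos [ 0.497  -0.2574  0.1063] yaw -25.52 tilt 1.24 F [  1.22   0.28 -11.07] M [-0.09 -0.57 -0.02] w 0.156
tool shift mm [ 0.1 -0.3  1.3]
bar 2831 z 0.0089 slopes x,y [ 0.0124 -0.0028] xmax 0.0718 y [-0.0068  0.007 ] rect ((47.498374938964844, 0.102294921875), (49.401092529296875, 14.008380889892578), 0.02498575672507286)
plate 3465 z -0.0504 slopes x,y [ 0.0056 -0.0007] xmax 0.0819 y [-0.0354  0.0357] rect ((68.48998260498047, 0.077789306640625), (26.94780921936035, 71.98424530029297), 0.03602586314082146)
t 29.55 pos [ 0.4967 -0.2573  0.1058] yaw -25.52 tilt 1.29 F [  2.89  -0.75 -13.47] M [-0.17 -0.66 -0.04] w 0.155
lean (tool z in world) [-0.0218  0.0057 -0.9997] in tool-yaw frame [-0.0221 -0.0042] q [ 0.761  0.258 -0.381  1.79   0.108  1.136 -1.672]
tool shift mm [ 0.4 -0.3  0.8]
```

```bash
python3 -m inch '[[-1,1,0,-1,0]]' >/dev/null; sh l.sh; python3 -m inch '[[-1,0.7,0,-1,0]]' >/dev/null; sh l.sh; python3 -m inch '[[-1,0.3,0,-0.5,0]]' >/dev/null; sh m.sh wt
```

```text
t 29.68 pos [ 0.497  -0.2574  0.1058] yaw -25.52 tilt 1.38 F [  0.91  -0.09 -15.89] M [-0.11 -0.43 -0.07] w 0.162
tool shift mm [ 0.1 -0.3  0.8]
t 29.8 pos [ 0.497  -0.2574  0.1059] yaw -25.52 tilt 1.49 F [  1.86  -0.16 -17.42] M [-0.08 -0.57 -0.06] w 0.155
tool shift mm [ 0.1 -0.3  0.9]
bar 2817 z 0.0086 slopes x,y [ 0.0086 -0.0033] xmax 0.0719 y [-0.0069  0.007 ] rect ((47.562950134277344, 0.08869361877441406), (14.056906700134277, 49.37187576293945), 89.9018783569336)
plate 3496 z -0.0508 slopes x,y [-0.0108  0.0001] xmax 0.0817 y [-0.0354  0.0356] rect ((68.40726470947266, 0.15835952758789062), (26.71302604675293, 71.90863037109375), 0.04208666831254959)
t 29.98 pos [ 0.497  -0.2574  0.1059] yaw -25.52 tilt 1.54 F [  1.95  -1.73 -17.12] M [-0.13 -0.62 -0.  ] w 0.159
lean (tool z in world) [-0.0256  0.0081 -0.9996] in tool-yaw frame [-0.0266 -0.0037] q [ 0.761  0.262 -0.381  1.785  0.108  1.142 -1.672]
tool shift mm [ 0.1 -0.3  0.9]
```

Full spring pull of about 13 N plus the weight is now on the hand. Easing off until the balls take it.

```bash
python3 -m inch '[[-1,0.3,-0.2,0.5,0]]' >/dev/null; sh l.sh; python3 -m inch '[[-1,0.3,0,1,0]]' >/dev/null; sh l.sh; python3 -m inch '[[-1,0.3,0,1,0]]' >/dev/null; sh m.sh wu
```

```text
t 30.1 pos [ 0.4973 -0.2575  0.1056] yaw -25.53 tilt 1.54 F [  0.76  -0.09 -12.23] M [-0.12 -0.29 -0.02] w 0.159
tool shift mm [-0.2 -0.2  0.6]
t 30.23 pos [ 0.4975 -0.2576  0.105 ] yaw -25.53 tilt 1.56 F [  0.28  -0.6  -12.07] M [ 0.04 -0.14 -0.01] w 0.155
tool shift mm [-0.4 -0.2 -0. ]
bar 2823 z 0.0081 slopes x,y [-0.0047 -0.0045] xmax 0.0723 y [-0.0069  0.007 ] rect ((47.4779052734375, 0.051160335540771484), (14.031805038452148, 49.683876037597656), 89.95664978027344)
plate 3479 z -0.0514 slopes x,y [-0.0349 -0.0012] xmax 0.0811 y [-0.0355  0.0355] rect ((68.08491516113281, -0.028347015380859375), (26.14360237121582, 72.00196838378906), 0.009275881573557854)
t 30.4 pos [ 0.4975 -0.2576  0.1041] yaw -25.53 tilt 1.58 F [  0.42   0.12 -11.25] M [ 0.16 -0.09 -0.08] w 0.158
lean (tool z in world) [-0.0265  0.0081 -0.9996] in tool-yaw frame [-0.0273 -0.0041] q [ 0.76   0.265 -0.38   1.785  0.11   1.14  -1.674]
tool shift mm [-0.5 -0.2 -0.9]
```

```bash
python3 -m inch '[[-1,0,0,1,0]]' >/dev/null; sh l.sh; python3 -m inch '[[-1,0,0,1,0]]' >/dev/null; sh l.sh; python3 -m inch '[[-1,0,0,1,0]]' >/dev/null; sh m.sh wv
```

```text
t 30.52 pos [ 0.4976 -0.2576  0.1038] yaw -25.53 tilt 1.58 F [-1.95  0.88 -4.67] M [ 0.29  0.37 -0.02] w 0.156
tool shift mm [-0.5 -0.2 -1.2]
t 30.65 pos [ 0.4976 -0.2576  0.1038] yaw -25.53 tilt 1.57 F [-2.28  1.92 -2.76] M [ 0.43  0.58 -0.01] w 0.157
tool shift mm [-0.6 -0.2 -1.2]
bar 2823 z 0.008 slopes x,y [-0.0057 -0.0053] xmax 0.0722 y [-0.0069  0.007 ] rect ((47.485557556152344, 0.04259490966796875), (14.054790496826172, 49.5774040222168), 89.90555572509766)
plate 3471 z -0.0516 slopes x,y [-0.0388 -0.0015] xmax 0.0811 y [-0.0355  0.0355] rect ((68.21540069580078, -0.07445526123046875), (72.2977294921875, 26.00027847290039), 89.68927001953125)
t 30.82 pos [ 0.4977 -0.2576  0.1037] yaw -25.54 tilt 1.55 F [-3.52  1.98 -1.42] M [ 0.47  0.78 -0.01] w 0.154
lean (tool z in world) [-0.0261  0.007  -0.9996] in tool-yaw frame [-0.0265 -0.0049] q [ 0.759  0.266 -0.38   1.785  0.111  1.138 -1.675]
tool shift mm [-0.7 -0.2 -1.3]
```

```bash
python3 -m inch '[[-1,-0.8,0.2,1,0]]' >/dev/null; sh l.sh; python3 -m inch '[[-1,-0.5,0,1,0]]' >/dev/null; sh l.sh; python3 -m inch '[[-1,-0.2,0,0.8,0]]' 12 >/dev/null; sh m.sh ww
```

```text
t 30.95 pos [ 0.4976 -0.2576  0.1036] yaw -25.53 tilt 1.44 F [-1.48  1.49 -0.93] M [ 0.39  0.31 -0.01] w 0.156
tool shift mm [-0.6 -0.2 -1.3]
t 31.07 pos [ 0.4977 -0.2576  0.1036] yaw -25.53 tilt 1.36 F [-3.34  1.44  2.5 ] M [ 0.54  0.78 -0.03] w 0.16
tool shift mm [-0.7 -0.2 -1.4]
bar 2823 z 0.0081 slopes x,y [-0.0058 -0.0033] xmax 0.0722 y [-0.0069  0.007 ] rect ((47.284034729003906, -0.020343780517578125), (14.123573303222656, 49.80916976928711), 89.93489837646484)
plate 3409 z -0.0515 slopes x,y [-0.0387 -0.0007] xmax 0.0806 y [-0.0356  0.0356] rect ((67.83917999267578, -0.2128143310546875), (72.13044738769531, 25.664464950561523), 89.99397277832031)
t 31.25 pos [ 0.4977 -0.2577  0.1035] yaw -25.53 tilt 1.32 F [-4.59  1.49  3.5 ] M [ 0.48  0.9  -0.01] w 0.158
lean (tool z in world) [-0.0226  0.0049 -0.9997] in tool-yaw frame [-0.0225 -0.0053] q [ 0.76   0.263 -0.381  1.789  0.111  1.133 -1.675]
tool shift mm [-0.7 -0.2 -1.5]
```

Seated: z and bar slope stay constant while the tool's lean changes, so all three vees are holding it. Relieving the side load, then opening gradually.

```bash
python3 -m inch '[[-1,-1.2,0.2,0,0]]' 6 >/dev/null; sh l.sh; python3 -m inch '[[-1,-0.8,0.1,0.3,0]]' 3 >/dev/null; sh l.sh; python3 -m inch '[[-0.4,0,0,0,0],[-0.4,0,0,0,0],[-0.4,0,0,0,0]]' >/dev/null; sh m.sh wx
```

```text
t 31.38 pos [ 0.4975 -0.2576  0.1036] yaw -25.52 tilt 1.18 F [ 0.78 -0.09 -3.72] M [ 0.12 -0.34 -0.07] w 0.159
tool shift mm [-0.5 -0.2 -1.4]
t 31.5 pos [ 0.4975 -0.2576  0.1035] yaw -25.51 tilt 1.08 F [0.49 0.52 0.64] M [ 0.22  0.07 -0.04] w 0.162
tool shift mm [-0.5 -0.2 -1.5]
bar 2694 z 0.0076 slopes x,y [-0.0008 -0.0061] xmax 0.0702 y [-0.0064  0.0075] rect ((46.52394104003906, 0.6243138313293457), (14.102705001831055, 48.10127258300781), 89.88422393798828)
plate 3297 z -0.052 slopes x,y [-0.0191  0.0003] xmax 0.079 y [-0.035   0.0361] rect ((67.33966827392578, 0.64990234375), (72.13784790039062, 24.661346435546875), 89.9811782836914)
t 31.93 pos [ 0.4987 -0.2588  0.1042] yaw -25.53 tilt 0.9 F [ 0.73 -0.53 -0.35] M [0.09 0.01 0.01] w 0.295
lean (tool z in world) [-0.0157  0.0015 -0.9999] in tool-yaw frame [-0.0148 -0.0054] q [ 0.761  0.259 -0.381  1.792  0.111  1.126 -1.673]
tool shift mm [-2.  -0.8 -0.8]
```

```bash
python3 -m inch '[[0.2,0,0,0,0],[0.2,0,0,0,0],[0.2,0,0,-8,0],[0.2,0,0,-15,0],[0.2,0,0,-15,0]]'; python3 -m inch '[[0.2,0,0,-20,0],[0.2,0,0,-20,0],[0.2,0,0,-20,0],[0.2,0,0,-15,0],[0.2,0,0,0,0]]'
python3 - <<'E'
from bar import *
r=bar('wz',[.4986,-.2579],.12,.14); i=dict(np.load('wz.npz'));w=cloud(i);P=w.reshape(-1,3)
a=np.radians(-25.5);e=np.array([np.cos(a),np.sin(a)]);print('grip pt',np.array(r[0])-7*e)
c=np.array([.4986,-.2579]);L=(P[:,:2]-c)@np.array([[e[0],-e[1]],[e[1],e[0]]])
q=np.c_[L,P[:,2]];m=(abs(q[:,2]-.073)<.006)&(abs(q[:,1])<.07)&(q[:,0]>-.07)&(q[:,0]<.09);q=q[m]
A=np.c_[q[:,:2],np.ones(len(q))]
for _ in range(5):
    co=np.linalg.lstsq(A,q[:,2],rcond=None)[0];k=abs(A@co-q[:,2])<.002;A,q=A[k],q[k]
print('plate n',len(q),'plane',co,'x',np.percentile(q[:,0],[.5,99.5]),'y',np.percentile(q[:,1],[.5,99.5]))
grab('scene','end');to(None)
cv2.imwrite('pics/endc.png',cv2.resize(np.hstack([cv2.imread('pics/end.png')[110:260,150:350],cv2.imread('pics/wz.png')[50:200,220:420]]),(800,300)))
E
```

```text
time: 32.55
position: [0.4989, -0.2587, 0.1438]
tool_rot: [3.062, -0.694, -0.027]
ft_force: [0.2, -1.0, 0.1]
grip_width: 0.596
time: 33.17
position: [0.5021, -0.2595, 0.2284]
tool_rot: [3.06, -0.693, -0.014]
ft_force: [-0.6, -0.2, -0.0]
grip_width: 0.599
top 0.13073707952971925 1756 ((508.4118347167969, -262.6148376464844), (13.867671966552734, 119.38188171386719), 64.86595153808594)
grip pt [ 502.09373773 -259.60125997]
plate n 3003 plane [ 0.0067195  -0.00122328  0.07137033] x [-0.05817288  0.07885874] y [-0.064328    0.06386722]
t 33.27 pos [ 0.5012 -0.2591  0.2266] yaw -25.52 tilt 0.7 F [0.79 1.43 0.58] M [ 0.02 -0.02 -0.01] w 0.602
lean (tool z in world) [-1.220e-02 -7.000e-04 -9.999e-01] in tool-yaw frame [-0.0107 -0.0059] q [ 0.772  0.166 -0.387  1.643  0.069  1.356 -1.641]
```

View pics/endc.png

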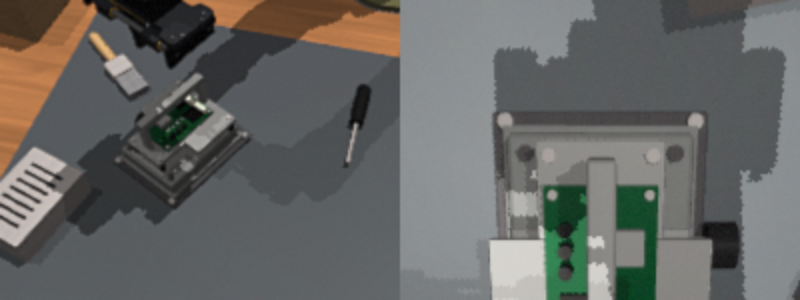

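The bystanders stand where they did, and the carrier sits squarely in the base. The plate is centred to 0.4 mm and level to 0.007 rad. Its underside is at 0.0634 m, against 0.0633 m expected from the fitted balls. The gripper is clear, so I'm handing in.

```bash
python3 -c "
from bench import ctrl
print(ctrl.close_job())"
```

```text
the job is handed in; nothing more can be done
None
```

The carrier is on the three balls, let go, and the job is handed in at about 33 s of the 53 s allowed. `close_job` gives no verdict, and I could not read the ball forces directly.

**What I did:** I gripped the carrier by its handle, pressed the pull bar through the jaws and eased it onto the balls while holding it. I opened the fingers once the position stopped changing, then withdrew.

**Last checks:**
- **Position:** the plate is centred within about 0.4 mm and level within 0.007 rad.
- **Height:** the underside is at 0.0634 m, against 0.0633 m expected from the sphere-fitted ball centres. The deck height measured directly would put home nearer 0.065 m, so these two readings differ by about 1.5 mm.
- **Grip and bystanders:** the gripper is clear, with the wrist force back to noise level. The bystanders visible in the last pictures looked unmoved, but I did not re-measure them.

**What went wrong or disagreed:**
- **First grasp:** it missed because the fingers close slowly. The carrier did not move.
- **Tool tilt:** fast moves tilted the tool by up to 6°. I set the carrier level on clear bench beside the base, gripped it again and returned in small steps.
- **Jaws:** on the first push the carrier went in crooked, so I backed it out to the jaws and pushed it through again.
- **Final bar measurement:** the handle bar was partly hidden at the end and read 119 mm instead of 128 mm. I discarded it and relied on the plate measurement.

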